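Set up the bedside charging shelf

ROBOT

A 6-joint arm with a two-finger parallel gripper is mounted at the origin on the work surface. World frame = base frame: x ahead of the robot, y to its left, z up, the work surface at z = 0. Lengths are in mm, angles in rad, forces in N, time in s.
With the tool pointing down it reaches from about 250 to 775 mm from the base axis. Payload 4 kg.
Tool frame: the origin (TCP) lies at the very end of the fingers, on their centre line; the grasp point (between the pads) lies behind it (env.grasp_offset is the z of the grasp point in the tool frame, in mm); z points along the fingers, y is the line along which they close (so a half turn about z gives the same grasp; the last joint's range is limited). The gripper opens to 85 mm and grips with 20 to 120 N. Pads are 22 mm wide; open, the fingers measure 114 mm over their backs; the gripper's body (76 mm by 85 mm) begins 54 mm behind the grasp point. The pads swing forward as they close: fully open they stand 13 mm farther back than shut.
Start: joints at [-1.264, 0.087, 1.371, -0, 1.684, -0.103], TCP at [219.133, -504.478, 231.341] pointing down, gripper open.
Joint ranges: [-3.1, 3.1], [-0.76, 2.03], [0.27, 2.55], [-1.08, 4.22], [0.17, 2.65], [-2.57, 2.57]. Speed limits (rad/s): [2.79, 2.79, 3.14, 3.14, 3.14, 3.14].

INTERFACE

Orientations are given as a unit quaternion [w, x, y, z].
In Python, from station import env gives the robot as it stands.
- The arm moves only by the shell command python3 -m pendant 'ROWS' [FORCE]. ROWS is JSON, a list of rows, each an object with "travel": the shift along the tool's x, y, z in cm, a list of three; "spin": the turn about the tool's z in rad; "fingers": the opening, from 0 (shut) to 1 (fully open). In form: [{"travel": [dx, dy, dz], "spin": spin, "fingers": fingers}, ...]. A call has 1 to 20 rows; each row shifts and turns the commanded pose from where the row before left it, along the tool's axes as they then stand; what a row does not reach is not made up. A row lasts 1/12 s, in which the tool goes at most 41.7 mm and 7.16 degrees, less where a joint would pass 70% of its speed; a pose out of reach is approached as far as the arm can. A call with a gripper value outside its range is refused whole. The fingers move at their own pace and stop on an object; FORCE is the grip in N (left out, the last holds). Time passes only in rows, so rows that do not move let the fingers close. It gives the time, the measured TCP pose, the force, the opening and the grip force at its end, in the units of the state.
- env.sense(): the state, without advancing time (a new reading comes with each control period).
- env.camera(name): name is "scene" or "top" or "wrist"; returns (picture, depth): 384x512x3 uint8, red, green, blue; 384x512 float32, mm along the optical axis (not along the pixel's ray), 0 where there is no reading.
- env.get_calibration(name): a dict with "fx", "fy", "cx", "cy" (pixels), "k1" (the pictures are not rectified: a ray, as slopes to the right and down, at radius r is drawn at 1 + k1 r^2 times it, then the intrinsics apply), "extrinsics" (4x4, takes a point from camera to world coordinates). Camera axes: x right, y down, z forward; pixel columns grow to the right and rows downward; lengths in mm; the calibration is good to about 2 mm. A picture is of the moment at which its call begins: read the wrist's pose just before it. get_calibration takes no time and is no camera call; for the wrist camera it gives the pose at the moment of the call.
- env.hand_in(): hands the job in; it is judged then, once.
The state is a dict: "clock": time; "joint_pos": joint angles; "joint_vel": joint speeds; "joint_efforts": joint torques, N m; "tcp_pos": TCP position; "ee_rot": TCP orientation; "force": force on the tool from outside, world axes, zero at the start; "torque": the same for the moment, N m; "opening": opening from 0.0 (shut) to 1.0 (fully open); "finger_force": force on a finger pad.
Only numpy, scipy, OpenCV 4.12 (cv2) and the standard library are available. Lean on these libraries where they do the work, as an engineer would, in place of code of your own. Each camera call takes 0.05 s, during which the arm holds its last target. There are 200 camera calls.

TASK

Set up the charging stand: first spin the knurled collar along its threaded rod until its top face is 90 mm above the chest top, level with the lower edge of the brass band, and let go of it. Then pick up the wooden tray by its rib, hook its plain back edge under the stand's lip with the front raised clear of the rod, and rotate it down so that it lies level on the ledge and the collar, squarely in the stand. Finally lay every power bank flat on the tray, none on top of another or over its rim, and leave the other things on the chest where they are.

Things in the scene. Friction and masses are not known exactly. Their poses are not given: they have to be found in the camera images.
- stand: Dark wooden stand, fixed to the chest. Origin on the chest top under the middle of the tray's place; +x points from the back (slot under a lip) to the front (threaded rod), +y along the lip, z up. Plinth 265 x 190 mm, 14 mm thick (x -120 to 145 mm). A ledge and wall stand at the back, see slot; a rod with a collar at the front, see rod_top.
- slot (a point): Stand's slot for the tray's back edge, axes as the stand: this point is the middle of the ledge's top, at the foot of the wall behind it, 90 mm above the chest top and 95 mm behind the stand's origin. Ledge 190 mm long, reaching 30 mm forward. The lip reaches 16 mm forward from the wall, underside 16 mm and top 22 mm above the ledge; the slot opens to +x.
- rod_top (a point): Top end of the stand's upright steel threaded rod, 16 mm in diameter: 110 mm above the chest top, 102 mm in front of the stand's origin (189 mm from the slot's wall to the rod's near side). A brass band from 90 to 98 mm up does not hinder the collar. Nothing else stands within 70 mm of the rod higher than the plinth until the tray is in.
- collar_top (a point): Centre of the top face of the steel knurled collar, 52 mm in diameter and 22 mm high, on the rod. It begins 10 to 18 mm too low. Right-hand thread, 14 mm of height per full turn: anticlockwise seen from above raises it, clockwise lowers it. It turns against about 0.04 N m, stays where it is left and carries the loaded tray. Its travel ends 14 mm above the wanted height.
- tray_grip (a point): Loose wooden tray, about 0.4 kg, flat on the chest at first. The point is on its grip rib, 37 mm above the underside, over the middle. Plate 180 (x) x 190 (y) x 8 mm; rib 60 mm along x, 16 mm thick, top 54 mm above the underside. Rims 4 x 4 mm along the front edge (+x) and, from x = -60 mm on, both sides. The back edge (-x) goes under the lip; z out of its top.
- tray_back (a point): Middle of the back edge of the tray, half-way through its thickness: 90 mm behind and 33 mm below tray_grip. Axes as tray_grip; in place, the tray's x points along the stand's x, and this point lies up to 9 mm in front of the slot's wall, 94 mm above the chest top.
- bank0_center (a point): Black plastic power bank 0 of 4 alike (three or four are present), 46 mm (its x) by 72 mm (its y) by 24 mm (its z), 0.15 kg, lying flat; the point is its centre.
- bank1_center (a point): Black plastic power bank 1 of 4 alike (three or four are present), 46 mm (its x) by 72 mm (its y) by 24 mm (its z), 0.15 kg, lying flat; the point is its centre.
- bank2_center (a point): Black plastic power bank 2 of 4 alike (three or four are present), 46 mm (its x) by 72 mm (its y) by 24 mm (its z), 0.15 kg, lying flat; the point is its centre.
- bank3_center (a point): Black plastic power bank 3 of 4 alike (three or four are present), 46 mm (its x) by 72 mm (its y) by 24 mm (its z), 0.15 kg, lying flat; the point is its centre.
- bank0: The same power bank 0: the centre of its underside.
- bank1: The same power bank 1: the centre of its underside.
- bank2: The same power bank 2: the centre of its underside.
- bank3: The same power bank 3: the centre of its underside.
- tray: The same tray: the centre of its underside.
- phone_case: Bystander: silicone phone case lying flat, 150 x 76 x 10 mm; origin under its centre.
- paperweight: Bystander: domed glass paperweight, 66 mm in diameter, 45 mm high; origin under its centre.
- pen_holder: Bystander: wooden pen holder, 80 x 80 x 100 mm, with pens up to 160 mm; origin under its centre.
- mug: Bystander: white mug, 80 mm in diameter, 95 mm high; origin under its centre.
- jar: Bystander: white jar, 64 mm in diameter, 80 mm high; origin under its centre.
There are look-alikes about, which are no part of the job. What is shaped like the bank0 but blue or turquoise is not meant.

How it is judged (in metres and radians):
On the way, in this order (a step that is already met when the one before it is completed fails the run):
1. the collar's top face is 90 mm up (within 2 mm) and the collar is let go (z of collar_top in the frame of stand between 0.088 and 0.092 m and contact force between the fingers and collar below 0.3 N), for 0.4 s.
2. the tray's back edge is under the lip while its front is raised (tilted more than 7 degrees) (x of tray_back in the frame of stand between -0.1 and -0.082 m and y of tray_back in the frame of stand between -0.03 and 0.03 m and z of tray_back in the frame of stand between 0.088 and 0.106 m and angle between tray_grip's own z axis and vertical above 0.12 rad), for 0.1 s.
3. the tray is rotated down level on the ledge and the collar (x of tray_back in the frame of stand between -0.1 and -0.082 m and y of tray_back in the frame of stand between -0.03 and 0.03 m and z of tray_back in the frame of stand between 0.09 and 0.099 m and angle between tray_grip's own z axis and vertical below 0.06 rad and angle between the x axis of tray_grip and the x axis of stand, either way round below 0.08 rad), for 0.3 s.
At the end, for the whole second after the job is handed in: Collar top 90 mm up (2 mm either way); tray level (3.4 deg), square (4.5 deg), within 30 mm of the middle, its back edge at least 3 mm under the lip and on the ledge; every bank present flat on the tray plate, its centre inside the rims and in front of the lip; all at rest (all of step 3 and z of collar_top in the frame of stand between 0.088 and 0.092 m and x of bank0_center in the frame of tray_back between 0.025 and 0.175 m and y of bank0_center in the frame of tray_back between -0.09 and 0.09 m and z of bank0_center in the frame of tray_back between 0.012 and 0.021 m and angle between the z axis of each of bank0_center, bank1_center, bank2_center, bank3_center and the z axis of tray_grip, either way round below 0.12 rad and linear speed of each of bank0, bank1, bank2, bank3, tray below 0.02 m/s and x of bank1_center in the frame of tray_back between 0.025 and 0.175 m and y of bank1_center in the frame of tray_back between -0.09 and 0.09 m and z of bank1_center in the frame of tray_back between 0.012 and 0.021 m and x of bank2_center in the frame of tray_back between 0.025 and 0.175 m and y of bank2_center in the frame of tray_back between -0.09 and 0.09 m and z of bank2_center in the frame of tray_back between 0.012 and 0.021 m and x of bank3_center in the frame of tray_back between 0.025 and 0.175 m and y of bank3_center in the frame of tray_back between -0.09 and 0.09 m and z of bank3_center in the frame of tray_back between 0.012 and 0.021 m); the robot touches nothing.
It fails at once if a bystander was moved by more than 30 mm (distance of any of phone_case, paperweight, pen_holder, mug, jar from where it was at the start of the episode above 0.03 m).
Of bank0, bank1, bank2, bank3 only 3 to 4 are there at a start; the rules pass over those that are not, and their reading is None.
At some moment in a run one of bank0, bank1, bank2, bank3 may be knocked a few centimetres aside while the robot is not near it.
Once in a run the grip may slacken for a moment while it holds something.
It also fails if it takes over 210 s, if anything falls off the work surface, if the arm or the gripper's body presses on something with over 40 N, if the wrist force passes 120 N, or if a joint passes its speed limit or range.

## Working session

There is one attempt and no reset: what is moved stays moved. The work goes in short steps, Python scripts to look and compute and a shell command to move; the robot and the scene stay as the last step left them, time stands still between calls to the robot, and variables do not carry over. Pictures are saved under pics/ and viewed, at most 17 in all, crops included, and the job is handed in when it is done.

```bash
ls; mkdir -p pics; cat > h.py <<'E'
import numpy as np, cv2
from station import env
def snap(n,name):
    im,d=env.camera(n); cv2.imwrite(f'pics/{name}.png',im[:,:,::-1]); np.save(f'pics/{name}.npy',d)
    c=env.get_calibration(n); np.save(f'pics/{name}_c.npy',c,allow_pickle=True); return im,d,c
def load(name): return cv2.imread(f'pics/{name}.png'),np.load(f'pics/{name}.npy'),np.load(f'pics/{name}_c.npy',allow_pickle=True).item()
def ray(c,u,v):
    K=np.array([[c['fx'],0,c['cx']],[0,c['fy'],c['cy']],[0,0,1.]])
    p=np.stack([np.ravel(u),np.ravel(v)],-1).astype(float)
    q=(p-[c['cx'],c['cy']])/[c['fx'],c['fy']]; s=q.copy()
    for _ in range(10): s=q/(1+c['k1']*(s**2).sum(1,keepdims=True))
    return s
def world(c,u,v,d):
    s=ray(c,u,v); d=np.ravel(d)[:,None]
    P=np.hstack([s*d,d,np.ones_like(d)]); return (np.array(c['extrinsics'])@P.T).T[:,:3]
def atz(c,u,v,z):
    s=ray(c,u,v); E=np.array(c['extrinsics']); r=(E[:3,:3]@np.hstack([s,np.ones((len(s),1))]).T).T
    t=(z-E[2,3])/r[:,2]; return E[:3,3]+r*t[:,None]
def cloud(name):
    im,d,c=load(name); v,u=np.mgrid[:d.shape[0],:d.shape[1]]
    return im,d,world(c,u,v,d).reshape(*d.shape,3)
E
python3 - <<'E'
from h import *
print(env.sense(),env.grasp_offset)
for n in('top','scene'):
    im,d,c=snap(n,n+'0'); print(n,c)
    cv2.imwrite(f'pics/{n}0b.png',cv2.resize(cv2.imread(f'pics/{n}0.png'),(800,600),interpolation=cv2.INTER_CUBIC))
E
```

```text
pics
{'clock': 0.0, 'joint_pos': array([-1.26411188e+00,  8.79710609e-02,  1.37225936e+00,  4.97474009e-06,
        1.68355548e+00, -1.03096070e-01]), 'joint_vel': array([ 0.00145784, -0.0005447 , -0.00152801, -0.00047996, -0.00178311,
       -0.0004841 ]), 'joint_efforts': array([-2.30889280e-03, -3.51870131e+01, -3.13273680e+01, -2.45852980e-04,
        1.07784726e-02,  3.81069256e-06]), 'tcp_pos': array([ 218.97734183, -504.0029107 ,  230.12772762]), 'ee_rot': array([-1.09119471e-03,  9.79082673e-01,  2.03459864e-01, -1.08977799e-04]), 'force': array([-0.36044832, -0.62599443,  0.51545424]), 'torque': array([ 0.05765842, -0.00385228, -0.04380629]), 'finger_force': 0.0, 'opening': 1.0007363204889153} -18.700000000000003
top {'fx': 364.73661850568635, 'fy': 364.73661850568635, 'cx': 252.0686048307577, 'cy': 186.08134709502906, 'k1': -0.0291413691893878, 'extrinsics': array([[-2.23415495e-02, -9.96879487e-01,  7.57109162e-02,
         4.72685445e+02],
       [-9.99621720e-01,  2.10595391e-02, -1.76893332e-02,
        -4.27258358e+01],
       [ 1.60396964e-02, -7.60774834e-02, -9.96972891e-01,
         1.18231072e+03],
       [ 0.00000000e+00,  0.00000000e+00,  0.00000000e+00,
         1.00000000e+00]])}
scene {'fx': 418.33303079462087, 'fy': 418.33303079462087, 'cx': 251.12975419414335, 'cy': 193.26392002281437, 'k1': -0.15662387306317446, 'extrinsics': array([[-8.49432816e-01,  4.06276800e-01, -3.36753698e-01,
         9.79787588e+02],
       [ 5.27685599e-01,  6.58123471e-01, -5.37048792e-01,
         6.38754671e+02],
       [ 3.43504795e-03, -6.33886945e-01, -7.73418090e-01,
         1.10167921e+03],
       [ 0.00000000e+00,  0.00000000e+00,  0.00000000e+00,
         1.00000000e+00]])}
```

View pics/top0b.png

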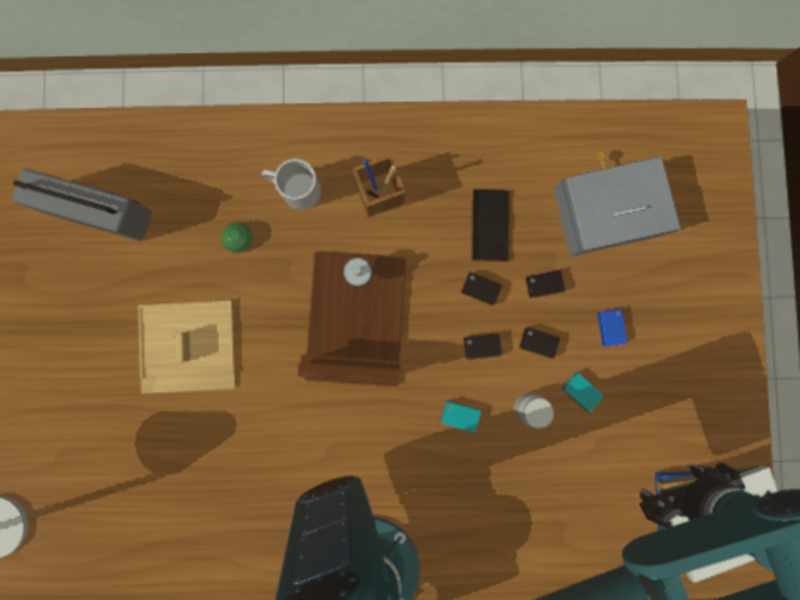

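View pics/scene0b.png

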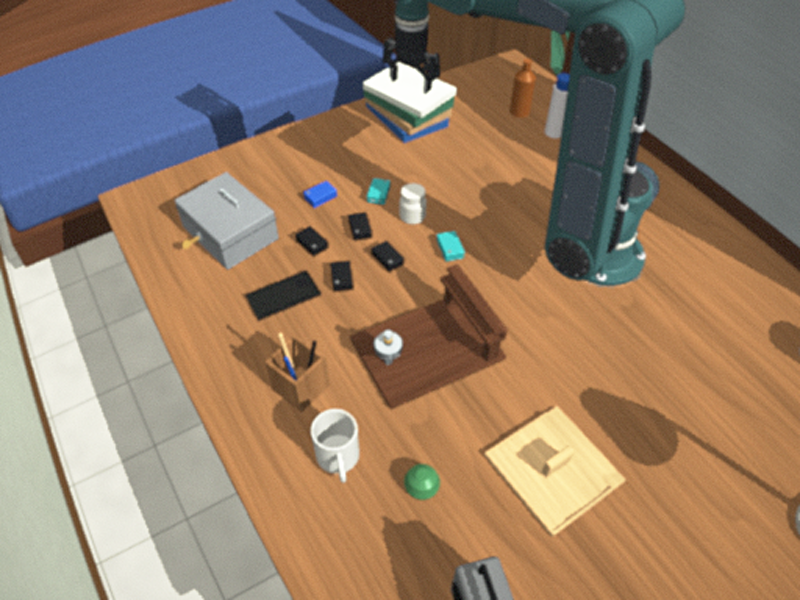

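The top view (800x600) shows the stand with its rod at (357,271) and lip at (352,370), and the tray at (187,346). The black banks are at (482,288), (546,283), (483,346) and (540,341). The scene view agrees: four black banks, with the blue and teal ones as look-alikes.

```bash
python3 - <<'E'
from h import *
im,d,P=cloud('top0'); c=load('top0')[2]; k=512/800
def at(u,v): 
    u,v=int(u*k),int(v*k); return P[v,u].round(0)
for n,u,v in [('rod',357,271),('table',260,420),('plinth',340,310),('lip',350,372),('trayplate',165,320),('rib',183,346)]: print(n,at(u,v))
Z=P[:,:,2]
# banks: dark & height
g=im.max(2)
m=((g<60)&(Z>8)&(Z<45)).astype(np.uint8)
m[:, :285]=0; m[:160]=0; m[240:]=0
n,l,s,ce=cv2.connectedComponentsWithStats(m)
for i in range(1,n):
    if s[i,4]>60:
        v,u=np.nonzero(l==i); Q=atz(c,u,v,24)[:,:2].astype(np.float32); print('bank',s[i,4],cv2.minAreaRect(Q),np.median(Z[l==i]))
# rib
def comp(name,m):
    n,l,s,ce=cv2.connectedComponentsWithStats(m.astype(np.uint8)); i=1+np.argmax(s[1:,4]); q=P[l==i]
    print(name,s[i,4],cv2.minAreaRect(q[:,:2].astype(np.float32)),np.median(q[:,2]))
roi=np.zeros_like(Z,bool); roi[185:260,80:160]=1
comp('rib',roi&(Z>40)); comp('tray',roi&(Z>4)&(Z<70))
roi=np.zeros_like(Z,bool); roi[150:250,185:270]=1
comp('lip',roi&(Z>100)&(np.arange(384)[:,None]>200)); comp('rod',roi&(Z>60)&(np.arange(384)[:,None]<195)); comp('plinth',roi&(Z>9)&(Z<22))
tray=cv2.resize(im[185:258,80:158],None,fx=7,fy=7,interpolation=cv2.INTER_CUBIC)
st=cv2.resize(im[155:250,188:266],None,fx=5,fy=5,interpolation=cv2.INTER_CUBIC)
H=max(tray.shape[0],st.shape[0]); pad=lambda a:np.pad(a,((0,H-a.shape[0]),(0,0),(0,0)))
o=np.hstack([pad(tray),pad(st)])[:, :]; s=min(1,800/o.shape[1]); cv2.imwrite('pics/c1.png',cv2.resize(o,None,fx=s,fy=s))
E
```

```text
rod [595.   9. 106.]
table [306. 217.   2.]
plinth [526.  50.  15.]
lip [404.  23. 111.]
trayplate [514. 408.  14.]
rib [459. 357.  47.]
bank 279 ((562.6577758789062, -242.09085083007812), (69.28775787353516, 43.678993225097656), 66.91133880615234) 23.080867502598494
bank 274 ((570.03369140625, -373.8233642578125), (41.32474899291992, 71.98078918457031), 9.078313827514648) 22.92496686334357
bank 283 ((449.8306579589844, -356.9092712402344), (72.29536437988281, 41.389129638671875), 70.30548095703125) 22.717220304258944
bank 272 ((445.6165771484375, -239.72999572753906), (41.17040252685547, 69.87409210205078), 4.903252124786377) 22.844945142130655
rib 123 ((452.6278381347656, 164.63722229003906), (413.4602966308594, 58.44965362548828), 88.41769409179688) 53.03418174460671
tray 3204 ((456.7164001464844, 365.74688720703125), (181.7053680419922, 198.63961791992188), 3.5345864295959473) 8.563045166938878
lip 596 ((401.9971618652344, 25.57311248779297), (189.9460906982422, 26.25814437866211), 84.78443145751953) 111.62929292286526
rod 249 ((593.9741821289062, 8.563793182373047), (51.667423248291016, 51.52601623535156), 88.54981994628906) 79.57589493150226
plinth 3568 ((531.9481811523438, 13.523468017578125), (190.08351135253906, 212.95118713378906), 84.82659912109375) 13.650937277244793
```

View pics/c1.png

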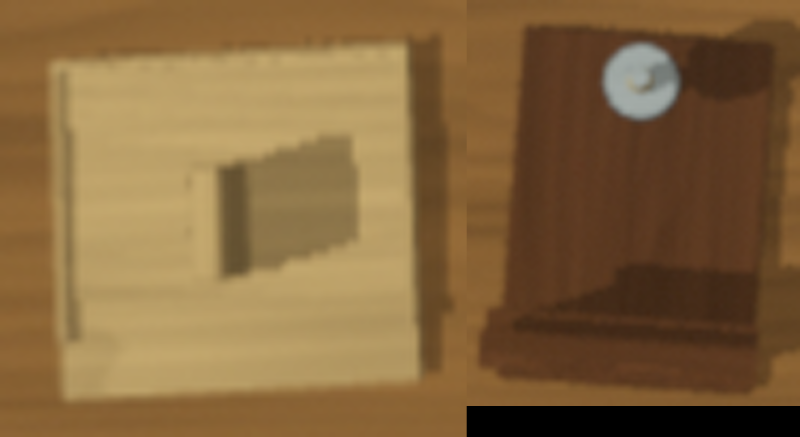

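The tray's back edge, the end without a side rim, faces world -x, so its yaw is about +3°. The stand's yaw is about -5°. Rod at about (594,9), collar top at about 80 mm. Moving over the collar now.

```bash
cat >> h.py <<'E'
from scipy.spatial.transform import Rotation as R
def rot(): 
    q=env.sense()['ee_rot']; return R.from_quat([q[1],q[2],q[3],q[0]])
def to(*p):
    s=env.sense(); r=rot(); t=r.inv().apply(np.array(p)-s['tcp_pos'])/10
    print('travel cm',t.round(2),'len',np.linalg.norm(t).round(1),'yaw',round(yaw(),1),'j6',s['joint_pos'][5].round(2),'clk',round(s['clock'],1))
def yaw():
    x=rot().as_matrix()[:,0]; return np.degrees(np.arctan2(x[1],x[0]))
E
python3 -m pendant '[{"travel":[3.05,-1.78,0],"spin":0,"fingers":1},{"travel":[3.05,-1.78,0],"spin":0,"fingers":1},{"travel":[3.05,-1.78,0],"spin":0,"fingers":1},{"travel":[3.05,-1.78,0],"spin":0,"fingers":1},{"travel":[3.05,-1.78,0],"spin":0,"fingers":1},{"travel":[3.05,-1.78,0],"spin":0,"fingers":1},{"travel":[3.05,-1.78,0],"spin":0,"fingers":1},{"travel":[3.05,-1.78,0],"spin":0,"fingers":1},{"travel":[3.05,-1.78,0],"spin":0,"fingers":1},{"travel":[3.05,-1.78,0],"spin":0,"fingers":1},{"travel":[3.05,-1.78,0],"spin":0,"fingers":1},{"travel":[3.05,-1.78,0],"spin":0,"fingers":1},{"travel":[3.05,-1.78,0],"spin":0,"fingers":1},{"travel":[3.05,-1.78,0],"spin":0,"fingers":1},{"travel":[3.05,-1.78,0],"spin":0,"fingers":1},{"travel":[3.05,-1.78,0],"spin":0,"fingers":1},{"travel":[3.05,-1.78,0],"spin":0,"fingers":1},{"travel":[3.05,-1.78,0],"spin":0,"fingers":1}]' 30
python3 -m pendant '[{"travel":[0,0,0],"spin":0.12,"fingers":1},{"travel":[0,0,0],"spin":0.12,"fingers":1},{"travel":[0,0,0],"spin":0.12,"fingers":1},{"travel":[0,0,0],"spin":0.12,"fingers":1},{"travel":[0,0,0],"spin":0.12,"fingers":1},{"travel":[0,0,0],"spin":0.12,"fingers":1},{"travel":[0,0,0],"spin":0.12,"fingers":1},{"travel":[0,0,0],"spin":0.12,"fingers":1},{"travel":[0,0,0],"spin":0.12,"fingers":1},{"travel":[0,0,0],"spin":0.12,"fingers":1},{"travel":[0,0,0],"spin":0.12,"fingers":1},{"travel":[0,0,0],"spin":0,"fingers":1},{"travel":[0,0,0],"spin":0,"fingers":1}]'
python3 - <<'E'
from h import *
to(594,8.6,200)
im,d,c=snap('wrist','w1'); print(c)
im,d,P=cloud('w1'); Z=P[:,:,2]; 
for lo,hi in((70,88),(100,115)):
    m=(d>0)&(Z>lo)&(Z<hi)&(np.hypot(P[:,:,0]-594,P[:,:,1]-9)<40); q=P[m]; print(m.sum(), q.size and (cv2.minEnclosingCircle(q[:,:2].astype(np.float32)),np.median(q[:,2])))
m=(Z>10)&(Z<18); print('plinth',np.median(Z[m]))
E
```

```text
clock: 1.6
tcp_pos: [595.5, 9.8, 230.6]
ee_rot: [-0.0, 0.979, 0.204, -0.001]
force: [0.2, -0.2, -0.2]
opening: 1.001
finger_force: 0.0
clock: 2.68
tcp_pos: [594.8, 8.2, 230.7]
ee_rot: [0.0, 0.899, -0.438, -0.0]
force: [-0.8, -0.6, 0.2]
opening: 1.0
finger_force: 0.0
travel cm [-0.08  0.03  3.07] len 3.1 yaw -52.0 j6 2.4 clk 2.7
{'fx': 301.13278553944633, 'fy': 301.13278553944633, 'cx': 255.64284031397878, 'cy': 193.40721597843645, 'k1': -0.0016837545563540156, 'extrinsics': array([[-7.87649772e-01, -5.94848411e-01, -1.60509206e-01,
         6.36853660e+02],
       [-6.16122689e-01,  7.60105633e-01,  2.06475804e-01,
        -4.35171127e+01],
       [-8.17852302e-04,  2.61523984e-01, -9.65196631e-01,
         3.73860793e+02],
       [ 0.00000000e+00,  0.00000000e+00,  0.00000000e+00,
         1.00000000e+00]])}
1841 (((596.8710327148438, 7.73741340637207), 27.10104751586914), np.float64(80.38755712610117))
259 (((596.5572509765625, 7.454084873199463), 7.9173688888549805), np.float64(110.32978338491182))
plinth 14.485580045123811
```

View pics/w1.png

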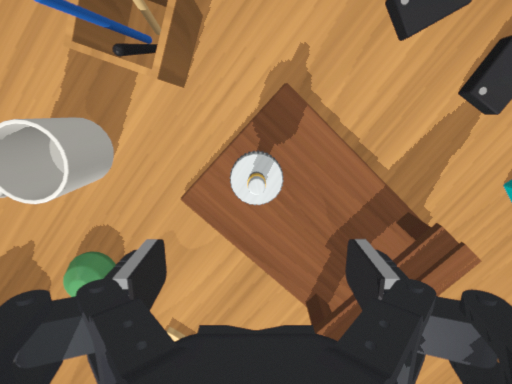

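The wrist view shows the collar centred at (257,178) with the rod inside it. Heights check: rod 110.3, plinth 14.5, so the collar is at about 80.0 and needs +10.0 mm, which is 4.49 rad anticlockwise. Descending and gripping.

```bash

python3 -m pendant '[{"travel":[-0.04,0,2.6],"spin":0,"fingers":1},{"travel":[-0.02,-0.02,2.6],"spin":0,"fingers":1},{"travel":[0,0,2.6],"spin":0,"fingers":1},{"travel":[0,0,2.6],"spin":0,"fingers":1},{"travel":[0,0,2.6],"spin":0,"fingers":1},{"travel":[0,0,2.6],"spin":0,"fingers":1},{"travel":[0,0,2.5],"spin":0,"fingers":1},{"travel":[0,0,0],"spin":0,"fingers":1},{"travel":[0,0,0],"spin":0,"fingers":0.3},{"travel":[0,0,0],"spin":0,"fingers":0.3},{"travel":[0,0,0],"spin":0,"fingers":0.3},{"travel":[0,0,0],"spin":0,"fingers":0.3},{"travel":[0,0,0],"spin":0,"fingers":0.3},{"travel":[0,0,0],"spin":0,"fingers":0.3},{"travel":[0,0,0],"spin":0,"fingers":0.3},{"travel":[0,0,0],"spin":0,"fingers":0.3}]' 40
```

```text
clock: 4.07
tcp_pos: [594.8, 7.2, 53.6]
ee_rot: [0.001, 0.898, -0.439, 0.001]
force: [-5.1, -2.7, 4.5]
opening: 0.594
finger_force: 41.2
```

```bash

python3 -m pendant '[{"travel":[0,0,-0.026],"spin":-0.118,"fingers":0.3},{"travel":[0,0,-0.026],"spin":-0.118,"fingers":0.3},{"travel":[0,0,-0.026],"spin":-0.118,"fingers":0.3},{"travel":[0,0,-0.026],"spin":-0.118,"fingers":0.3},{"travel":[0,0,-0.026],"spin":-0.118,"fingers":0.3},{"travel":[0,0,-0.026],"spin":-0.118,"fingers":0.3},{"travel":[0,0,-0.026],"spin":-0.118,"fingers":0.3},{"travel":[0,0,-0.026],"spin":-0.118,"fingers":0.3},{"travel":[0,0,-0.026],"spin":-0.118,"fingers":0.3},{"travel":[0,0,-0.026],"spin":-0.118,"fingers":0.3},{"travel":[0,0,-0.026],"spin":-0.118,"fingers":0.3},{"travel":[0,0,-0.026],"spin":-0.118,"fingers":0.3},{"travel":[0,0,-0.026],"spin":-0.118,"fingers":0.3},{"travel":[0,0,-0.026],"spin":-0.118,"fingers":0.3},{"travel":[0,0,-0.026],"spin":-0.118,"fingers":0.3},{"travel":[0,0,-0.026],"spin":-0.118,"fingers":0.3},{"travel":[0,0,-0.026],"spin":-0.118,"fingers":0.3},{"travel":[0,0,-0.026],"spin":-0.118,"fingers":0.3},{"travel":[0,0,-0.026],"spin":-0.118,"fingers":0.3}]'
python3 -m pendant '[{"travel":[0,0,-0.026],"spin":-0.118,"fingers":0.3},{"travel":[0,0,-0.026],"spin":-0.118,"fingers":0.3},{"travel":[0,0,-0.026],"spin":-0.118,"fingers":0.3},{"travel":[0,0,-0.026],"spin":-0.118,"fingers":0.3},{"travel":[0,0,-0.026],"spin":-0.118,"fingers":0.3},{"travel":[0,0,-0.026],"spin":-0.118,"fingers":0.3},{"travel":[0,0,-0.026],"spin":-0.118,"fingers":0.3},{"travel":[0,0,-0.026],"spin":-0.118,"fingers":0.3},{"travel":[0,0,-0.026],"spin":-0.118,"fingers":0.3},{"travel":[0,0,-0.026],"spin":-0.118,"fingers":0.3},{"travel":[0,0,-0.026],"spin":-0.118,"fingers":0.3},{"travel":[0,0,-0.026],"spin":-0.118,"fingers":0.3},{"travel":[0,0,-0.026],"spin":-0.118,"fingers":0.3},{"travel":[0,0,-0.026],"spin":-0.118,"fingers":0.3},{"travel":[0,0,-0.026],"spin":-0.118,"fingers":0.3},{"travel":[0,0,-0.026],"spin":-0.118,"fingers":0.3},{"travel":[0,0,-0.026],"spin":-0.118,"fingers":0.3},{"travel":[0,0,-0.026],"spin":-0.118,"fingers":0.3},{"travel":[0,0,-0.026],"spin":-0.118,"fingers":0.3},{"travel":[0,0,0],"spin":0,"fingers":0.3}]'
python3 - <<'E'
from h import *
to(595,8,200)
E
```

```text
clock: 5.65
tcp_pos: [595.0, 6.8, 58.6]
ee_rot: [0.002, 0.785, 0.62, -0.001]
force: [-5.7, -4.0, 4.4]
opening: 0.596
finger_force: 41.9
clock: 7.32
tcp_pos: [595.1, 7.3, 63.5]
ee_rot: [0.001, -0.216, 0.976, -0.002]
force: [-3.6, -3.0, 4.0]
opening: 0.591
finger_force: 42.0
travel cm [ -0.02   0.02 -13.65] len 13.6 yaw -155.0 j6 -2.09 clk 7.3
```

```bash

python3 -m pendant '[{"travel":[0,0,0],"spin":0,"fingers":1},{"travel":[0,0,0],"spin":0,"fingers":1},{"travel":[0,0,0],"spin":0,"fingers":1},{"travel":[0,0,0],"spin":0,"fingers":1},{"travel":[0,0,0],"spin":0,"fingers":1},{"travel":[0,0,0],"spin":0,"fingers":1},{"travel":[0,0,-3],"spin":0,"fingers":1},{"travel":[0,0,-3.5],"spin":0,"fingers":1},{"travel":[0,0,-3.5],"spin":0,"fingers":1},{"travel":[0,0,-3.5],"spin":0,"fingers":1},{"travel":[0,0,-3.5],"spin":0,"fingers":1},{"travel":[0,0,0],"spin":0,"fingers":1},{"travel":[0,0,0],"spin":0,"fingers":1}]'
python3 - <<'E'
from h import *
im,d,c=snap('wrist','w2')
im,d,P=cloud('w2'); Z=P[:,:,2]; 
for lo,hi in((70,100),(103,115)):
    m=(d>0)&(Z>lo)&(Z<hi)&(np.hypot(P[:,:,0]-594,P[:,:,1]-9)<40); q=P[m]; print(m.sum(), q.size and (cv2.minEnclosingCircle(q[:,:2].astype(np.float32)),np.median(q[:,2])))
m=(Z>10)&(Z<18); print('plinth',np.median(Z[m]))
to(450,375,230)
snap('top','top1')
im,d,P=cloud('top1'); Z=P[:,:,2];m=(Z>70)&(Z<100)&(np.hypot(P[:,:,0]-594,P[:,:,1]-9)<40);print(np.median(Z[m]),m.sum())
# lip pose
m=(Z>106)&(Z<118)&(abs(P[:,:,0]-402)<40)&(abs(P[:,:,1]-25)<120)
q=P[m].astype(np.float32); print(cv2.minAreaRect(q[:,:2]),np.median(q[:,2]))
# plinth
v,u=np.mgrid[:384,:512]
# tray edges: plate mask z>4
m=(Z>4)&(Z<20)&(P[:,:,1]>240)&(P[:,:,1]<500)&(abs(P[:,:,0]-455)<130)
n,l,s,ce=cv2.connectedComponentsWithStats(m.astype(np.uint8)); i=1+np.argmax(s[1:,4]); print('tray',cv2.minAreaRect(P[l==i][:,:2].astype(np.float32)),s[i,4])
m=(Z>48)&(Z<60)&(P[:,:,1]>300)&(P[:,:,1]<440)&(abs(P[:,:,0]-455)<60)
q=P[m]; print('ribtop',m.sum(),cv2.minAreaRect(q[:,:2].astype(np.float32)),q.mean(0))
E
```

```text
clock: 8.4
tcp_pos: [596.3, 8.7, 233.9]
ee_rot: [0.003, -0.214, 0.977, -0.001]
force: [0.5, -0.8, -0.8]
opening: 0.998
finger_force: 0.0
2082 (((594.5475463867188, 7.598379135131836), 27.10466766357422), np.float64(87.41161071524448))
228 (((594.3580322265625, 7.472519397735596), 7.987552165985107), np.float64(107.36056786682013))
plinth 11.999125976398773
travel cm [-2.16 39.34  0.06] len 39.4 yaw -155.2 j6 -2.08 clk 8.4
89.01187570206321 99Traceback (most recent call last):
  File "<stdin>", line 12, in <module>
cv2.error: OpenCV(4.12.0) /io/opencv/modules/imgproc/src/convhull.cpp:143: error: (-215:Assertion failed) total >= 0 && (depth == CV_32F || depth == CV_32S) in function 'convexHull'
```

View pics/w2.png

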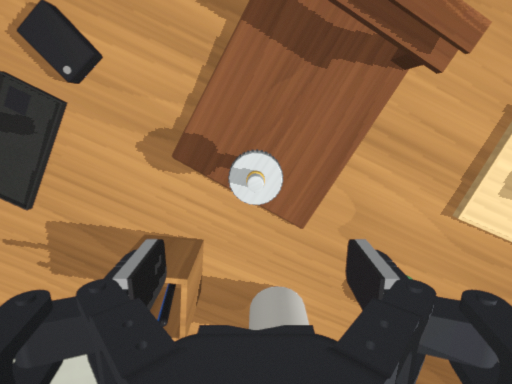

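The collar, corrected against the rod (107.4→110) and plinth (12→14), is at about 89.8 mm. The wrist view shows it released, centred at (256,178). Next, over to the tray.

```bash

python3 -m pendant '[{"travel":[-0.18,3.28,0],"spin":0,"fingers":1},{"travel":[-0.18,3.28,0],"spin":0,"fingers":1},{"travel":[-0.18,3.28,0],"spin":0,"fingers":1},{"travel":[-0.18,3.28,0],"spin":0,"fingers":1},{"travel":[-0.18,3.28,0],"spin":0,"fingers":1},{"travel":[-0.18,3.28,0],"spin":0,"fingers":1},{"travel":[-0.18,3.28,0],"spin":0,"fingers":1},{"travel":[-0.18,3.28,0],"spin":0,"fingers":1},{"travel":[-0.18,3.28,0],"spin":0,"fingers":1},{"travel":[-0.18,3.28,0],"spin":0,"fingers":1},{"travel":[-0.18,3.28,0],"spin":0,"fingers":1},{"travel":[-0.18,3.28,0],"spin":0,"fingers":1},{"travel":[0,0,0],"spin":0.095,"fingers":1},{"travel":[0,0,0],"spin":0.095,"fingers":1},{"travel":[0,0,0],"spin":0.095,"fingers":1},{"travel":[0,0,0],"spin":0.095,"fingers":1},{"travel":[0,0,0],"spin":0,"fingers":1},{"travel":[0,0,0],"spin":0,"fingers":1}]' 40
python3 - <<'E'
from h import *
for n in('wrist','top'):
    snap(n,n+'2'); im,d,P=cloud(n+'2'); Z=P[:,:,2]
    m=(d>0)&(Z>46)&(Z<60)&(P[:,:,1]>320)&(P[:,:,1]<410)&(abs(P[:,:,0]-455)<50)
    q=P[m]; print(n,'ribtop',m.sum(),m.any() and (cv2.minAreaRect(q[:,:2].astype(np.float32)),q.mean(0)))
    m=(d>0)&(Z>4)&(Z<20)&(P[:,:,1]>240)&(P[:,:,1]<490)&(abs(P[:,:,0]-455)<130)
    k,l,s,ce=cv2.connectedComponentsWithStats(m.astype(np.uint8)); i=1+np.argmax(s[1:,4]); q=P[l==i]; print('tray',cv2.minAreaRect(q[:,:2].astype(np.float32)),s[i,4],np.median(q[:,2]))
to(455,366,230)
E
```

```text
clock: 10.0
tcp_pos: [448.9, 374.7, 227.7]
ee_rot: [-0.002, -0.027, 1.0, -0.001]
force: [-0.3, -0.0, 0.3]
opening: 1.001
finger_force: 0.0
wrist ribtop 781 (((456.9300537109375, 363.8667907714844), (58.717594146728516, 15.212002754211426), 2.38494873046875), array([455.80913775, 363.65697326,  54.65393776]))
tray ((458.0389099121094, 363.5728454589844), (180.61399841308594, 190.68907165527344), 1.9519741535186768) 22059 9.138367842780895
top ribtop 111 (((458.1787109375, 363.37811279296875), (58.76081085205078, 16.426517486572266), 0.7511557340621948), array([457.68387826, 363.56612811,  52.94010078]))
tray ((455.91156005859375, 363.0227355957031), (186.75357055664062, 199.4506378173828), 0.5756332874298096) 2916 8.38177506765794
travel cm [-0.53 -0.92 -0.12] len 1.1 yaw -176.9 j6 -1.03 clk 10.1
```

View pics/wrist2.png

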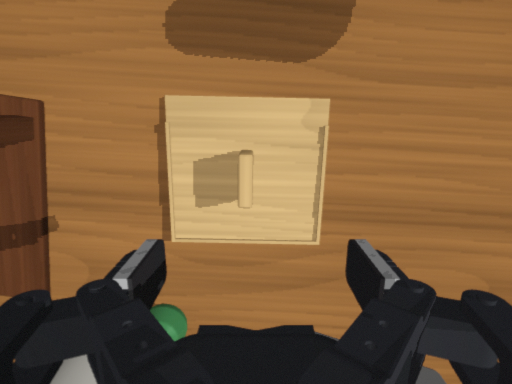

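The wrist view shows the tray with rims along the bottom edge (242), which is the front at world +x, and on both sides. The rib is at (246,180), centre about (457,364), yaw about 2°. I'll grip 15 mm forward of its middle, which makes the tray lean back-down.

```bash

python3 -m pendant '[{"travel":[-1.15,-0.6,2.5],"spin":0.018,"fingers":1},{"travel":[-1.15,-0.59,2.5],"spin":0,"fingers":1},{"travel":[0,0,2.5],"spin":0,"fingers":0.6},{"travel":[0,0,2.5],"spin":0,"fingers":0.6},{"travel":[0,0,2.5],"spin":0,"fingers":0.6},{"travel":[0,0,2.5],"spin":0,"fingers":0.6},{"travel":[0,0,2.5],"spin":0,"fingers":0.6},{"travel":[0,0,0],"spin":0,"fingers":0.6},{"travel":[0,0,0],"spin":0,"fingers":0.6},{"travel":[0,0,0],"spin":0,"fingers":0.6}]' 20
python3 - <<'E'
from h import *
to(472.5,364.1,20)
E
```

```text
clock: 10.93
tcp_pos: [473.8, 364.7, 56.6]
ee_rot: [0.001, -0.017, 1.0, 0.0]
force: [0.8, 0.2, 0.7]
opening: 0.598
finger_force: 0.0
travel cm [ 0.14 -0.06  3.65] len 3.7 yaw -178.0 j6 -1.04 clk 10.9
```

```bash

python3 -m pendant '[{"travel":[0.1,-0.06,1.8],"spin":0,"fingers":0.6},{"travel":[0,0,1.8],"spin":0,"fingers":0.6},{"travel":[0,0,0],"spin":0,"fingers":0.4},{"travel":[0,0,0],"spin":0,"fingers":0.0},{"travel":[0,0,0],"spin":0,"fingers":0.0},{"travel":[0,0,0],"spin":0,"fingers":0.0},{"travel":[0,0,0],"spin":0,"fingers":0.0},{"travel":[0,0,0],"spin":0,"fingers":0.0},{"travel":[0,0,0],"spin":0,"fingers":0.0},{"travel":[0,0,0],"spin":0,"fingers":0.0},{"travel":[0,0,-1],"spin":0,"fingers":0.0},{"travel":[0,0,-2],"spin":0,"fingers":0.0},{"travel":[0,0,-3],"spin":0,"fingers":0.0},{"travel":[0,0,-3],"spin":0,"fingers":0.0},{"travel":[0,0,-3],"spin":0,"fingers":0.0},{"travel":[0,0,-3],"spin":0,"fingers":0.0},{"travel":[0,0,-2],"spin":0,"fingers":0.0},{"travel":[0,0,0],"spin":0,"fingers":0.0},{"travel":[0,0,0],"spin":0,"fingers":0.0}]' 25
cat >> h.py <<'E'
def traypose(name='wt'):
    """fit tray plate plane in wrist depth"""
    s=env.sense(); r=rot(); t=np.array(s['tcp_pos'])
    snap('wrist',name); im,d,P=cloud(name); Q=r.inv().apply((P-t).reshape(-1,3)).reshape(P.shape)
    hsv=cv2.cvtColor(im,cv2.COLOR_BGR2HSV)
    m=(d>0)&(Q[:,:,2]>-45)&(Q[:,:,2]<60)&(abs(Q[:,:,0])<130)&(abs(Q[:,:,1])<130)
    q=P[m]; best=None; rng=np.random.default_rng(0)
    for _ in range(300):
        a=q[rng.choice(len(q),3)]; n=np.cross(a[1]-a[0],a[2]-a[0]); l=np.linalg.norm(n)
        if l<500: continue
        n/=l; n*=np.sign(n[2])
        if n[2]<.85: continue
        k=abs((q-a[0])@n)<1.5
        if best is None or k.sum()>best.sum(): best=k
    p=q[best]; c0=p.mean(0); n=np.linalg.svd(p-c0,full_matrices=False)[2][2]; n*=np.sign(n[2])
    rect=cv2.minAreaRect(p[:,:2].astype(np.float32))
    print('tcp',t.round(1),'plane n',n.round(3),'tilt deg',np.degrees(np.arccos(n[2])).round(1),'pts',len(p),'rect',rect,'z at tcp xy',(c0[2]-((t-c0)[:2]@n[:2])/n[2]).round(1))
    return p,n,c0
E
python3 - <<'E'
from h import *
traypose('wt1')
E
```

```text
clock: 12.52
tcp_pos: [472.2, 363.9, 189.8]
ee_rot: [0.001, -0.017, 1.0, 0.0]
force: [-0.0, 0.5, -4.1]
opening: 0.184
finger_force: 25.7
tcp [472.2 363.9 189.8] plane n [0.003 0.001 1.   ] tilt deg 0.2 pts 84778 rect ((453.52105712890625, 363.02734375), (177.60426330566406, 191.1645050048828), 1.9969602823257446) z at tcp xy 174.5
```

View pics/wt1.png

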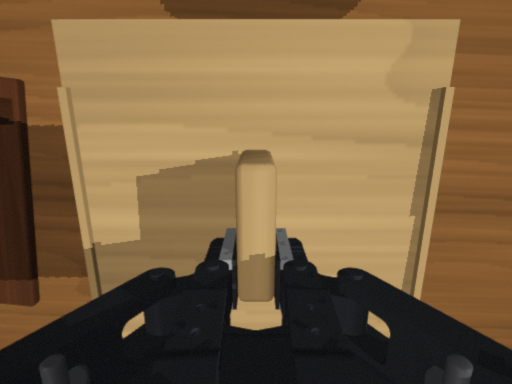

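The tray is held level and not leaning, so the pads resist rotation. Plan: carry it to the stand, press its front underside on the rod top to tip it, then hook it.

```bash

python3 -m pendant '[{"travel":[-0.53,-2.0,0],"spin":0,"fingers":0.0},{"travel":[-0.53,-2.95,0],"spin":0,"fingers":0.0},{"travel":[-0.53,-2.95,0],"spin":0,"fingers":0.0},{"travel":[-0.53,-2.95,0],"spin":0,"fingers":0.0},{"travel":[-0.53,-2.95,0],"spin":0,"fingers":0.0},{"travel":[-0.53,-2.95,0],"spin":0,"fingers":0.0},{"travel":[-0.53,-2.95,0],"spin":0,"fingers":0.0},{"travel":[-0.53,-2.95,0],"spin":0,"fingers":0.0},{"travel":[-0.53,-2.95,0],"spin":0,"fingers":0.0},{"travel":[-0.53,-2.95,0],"spin":0,"fingers":0.0},{"travel":[-0.53,-2.95,0],"spin":0,"fingers":0.0},{"travel":[-0.53,-2.95,0],"spin":0,"fingers":0.0},{"travel":[0,-0.97,0],"spin":0,"fingers":0.0},{"travel":[0,0,0],"spin":0.063,"fingers":0.0},{"travel":[0,0,0],"spin":0.063,"fingers":0.0},{"travel":[0,0,0],"spin":0,"fingers":0.0},{"travel":[0,0,0],"spin":0,"fingers":0.0}]' 60
python3 - <<'E'
from h import *
traypose('wt2'); to(548.2,12.1,136)
E
```

```text
clock: 13.98
tcp_pos: [546.5, 12.1, 186.6]
ee_rot: [-0.002, 0.045, 0.999, 0.0]
force: [1.1, 0.2, -3.3]
opening: 0.178
finger_force: 63.5
tcp [546.5  12.1 186.6] plane n [ 0.005 -0.     1.   ] tilt deg 0.3 pts 84547 rect ((528.541748046875, 14.508956909179688), (191.44769287109375, 176.68679809570312), 84.90746307373047) z at tcp xy 174.1
travel cm [-0.16  0.    5.11] len 5.1 yaw 174.8 j6 -1.56 clk 14.0
```

```bash

python3 -m pendant '[{"travel":[-0.16,0,1.3],"spin":0,"fingers":0.0},{"travel":[0,0,2],"spin":0,"fingers":0.0},{"travel":[0,0,2],"spin":0,"fingers":0.0},{"travel":[0,0,0],"spin":0,"fingers":0.0},{"travel":[0,0,0.2],"spin":0,"fingers":0.0},{"travel":[0,0,0.2],"spin":0,"fingers":0.0},{"travel":[0,0,0.2],"spin":0,"fingers":0.0},{"travel":[0,0,0.2],"spin":0,"fingers":0.0},{"travel":[0,0,0],"spin":0,"fingers":0.0}]' 20
python3 - <<'E'
from h import *
traypose('wt3')
E
```

```text
clock: 14.78
tcp_pos: [549.9, 11.7, 130.4]
ee_rot: [0.001, 0.046, 0.999, -0.0]
force: [-3.1, -0.6, 2.5]
opening: 0.181
finger_force: 64.7
tcp [549.9  11.7 130.4] plane n [-0.027  0.002  1.   ] tilt deg 1.5 pts 82651 rect ((531.68115234375, 14.123405456542969), (191.3285675048828, 174.48617553710938), 84.79100036621094) z at tcp xy 117.4
```

Contact made and the tray is tilting front-up (1.5°). Pressing on gently.

```bash

python3 -m pendant '[{"travel":[0,0,0.2],"spin":0,"fingers":0.0},{"travel":[0,0,0.2],"spin":0,"fingers":0.0},{"travel":[0,0,0.2],"spin":0,"fingers":0.0},{"travel":[0,0,0],"spin":0,"fingers":0.0}]' 20
python3 - <<'E'
from h import *
traypose('wt4')
E
```

```text
clock: 15.17
tcp_pos: [549.8, 11.8, 129.9]
ee_rot: [0.002, 0.046, 0.999, -0.0]
force: [-15.1, 1.2, 24.4]
opening: 0.178
finger_force: 68.1
tcp [549.8  11.8 129.9] plane n [-0.034  0.003  0.999] tilt deg 2.0 pts 82408 rect ((531.5438842773438, 14.236480712890625), (191.232177734375, 174.48094177246094), 85.04637908935547) z at tcp xy 117.0
```

```bash

python3 -m pendant '[{"travel":[0,0,-0.2],"spin":0,"fingers":0.1},{"travel":[0,0,0],"spin":0,"fingers":0.1},{"travel":[0,0,0],"spin":0,"fingers":0.1},{"travel":[0,0,0],"spin":0,"fingers":0.1}]' 20
python3 - <<'E'
from h import *
traypose('wt5')
E
```

```text
clock: 15.55
tcp_pos: [549.8, 11.8, 130.1]
ee_rot: [0.002, 0.046, 0.999, -0.0]
force: [-11.4, 1.3, 17.9]
opening: 0.175
finger_force: 66.9
tcp [549.8  11.8 130.1] plane n [-0.032  0.002  0.999] tilt deg 1.9 pts 82676 rect ((531.1734008789062, 14.107315063476562), (191.61106872558594, 174.044921875), 84.88526916503906) z at tcp xy 117.1
```

The grip latches at about 67 N and the pads then won't slip. I'll rest the tray with its back on the ledge and its front on the rod top, which is already a tilt, and re-grip lightly.

```bash

python3 -m pendant '[{"travel":[0,0,-0.8],"spin":0,"fingers":0.1},{"travel":[1,0,0],"spin":0,"fingers":0.1},{"travel":[1,0,0],"spin":0,"fingers":0.1},{"travel":[0,0,0.4],"spin":0,"fingers":0.1},{"travel":[0,0,0.3],"spin":0,"fingers":0.1},{"travel":[0,0,0.1],"spin":0,"fingers":0.1},{"travel":[0,0,0],"spin":0,"fingers":0.1}]' 20
python3 - <<'E'
from h import *
traypose('wt6')
E
```

```text
clock: 16.18
tcp_pos: [526.4, 13.9, 126.2]
ee_rot: [-0.002, 0.046, 0.999, -0.0]
force: [-12.2, 1.5, 12.8]
opening: 0.177
finger_force: 67.1
tcp [526.4  13.9 126.2] plane n [-0.078  0.007  0.997] tilt deg 4.5 pts 78685 rect ((503.4636535644531, 16.508682250976562), (191.06838989257812, 177.03366088867188), 84.83110046386719) z at tcp xy 113.3
```

```bash
cat >> h.py <<'E'
O=np.array([493.4,17.1]); a=np.radians(-5.2); EX=np.array([np.cos(a),np.sin(a)]); EY=np.array([-EX[1],EX[0]])
def S(p): p=np.asarray(p); return np.stack([(p[...,:2]-O)@EX,(p[...,:2]-O)@EY],-1).round(1)
def W(X,Y): return O+X*EX+Y*EY
def edges(p):
    s=S(p); x=s[:,0]; b=np.percentile(x,.3); f=np.percentile(x,99.7)
    print('X back',b,'zback top',np.median(p[x<b+4,2]).round(1),'X front',f,'zfront top',np.median(p[x>f-8,2]).round(1),'Y',np.percentile(s[:,1],[.3,99.7]))
E
python3 - <<'E'
from h import *
im,d,P=cloud('wt6')
p,n,c=traypose('wt7'); edges(p); print(S(env.sense()['tcp_pos']))
E
```

```text
tcp [526.4  13.9 126.1] plane n [-0.08   0.007  0.997] tilt deg 4.6 pts 78240 rect ((503.4547119140625, 16.632736206054688), (191.43521118164062, 176.68165588378906), 84.905517578125) z at tcp xy 113.3
X back -70.2 zback top 105.2 X front 90.82829999999959 zfront top 117.7 Y [-92.8  93.5]
[33.1 -0.2]
```

View pics/wt7.png

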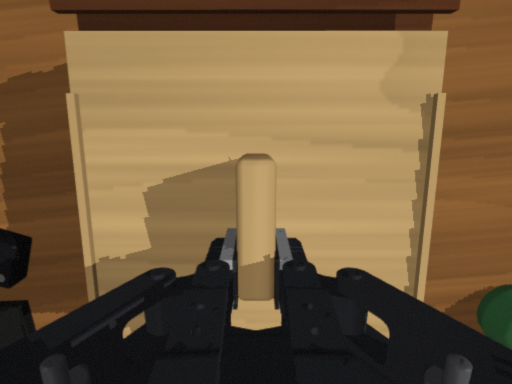

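The wrist view shows the back edge parallel to and just short of the lip (rows 30 and 10). Back X is about -71, 7 mm above the ledge, with the front on the rod. Releasing briefly and re-gripping at 20 N.

```bash

python3 -m pendant '[{"travel":[0,0,0],"spin":0,"fingers":0.25},{"travel":[0,0,0],"spin":0,"fingers":0.25},{"travel":[0,0,0],"spin":0,"fingers":0.25},{"travel":[0,0,0],"spin":0,"fingers":0.25},{"travel":[0,0,0],"spin":0,"fingers":0.25},{"travel":[0,0,0],"spin":0,"fingers":0.0},{"travel":[0,0,0],"spin":0,"fingers":0.0},{"travel":[0,0,0],"spin":0,"fingers":0.0},{"travel":[0,0,0],"spin":0,"fingers":0.0},{"travel":[0,0,0],"spin":0,"fingers":0.0},{"travel":[0,0,0],"spin":0,"fingers":0.0}]' 20
python3 - <<'E'
from h import *
p,n,c=traypose('wt8'); edges(p); print(S(env.sense()['tcp_pos']))
E
```

```text
clock: 17.2
tcp_pos: [529.3, 13.5, 123.8]
ee_rot: [-0.0, 0.046, 0.999, -0.0]
force: [0.3, -1.5, -3.0]
opening: 0.183
finger_force: 23.4
tcp [529.3  13.5 123.8] plane n [-0.121  0.01   0.993] tilt deg 7.0 pts 78943 rect ((508.23822021484375, 15.887321472167969), (191.35406494140625, 169.41847229003906), 84.73749542236328) z at tcp xy 111.3
X back -69.4 zback top 98.6 X front 92.2 zfront top 117.8 Y [-92.8     93.2174]
[36.1 -0.4]
```

```bash

python3 -m pendant '[{"travel":[0,0,-0.7],"spin":0,"fingers":0.0},{"travel":[0,0,-0.8],"spin":0,"fingers":0.0},{"travel":[-1.2,0,0],"spin":0,"fingers":0.0},{"travel":[-1.3,0,0],"spin":0,"fingers":0.0},{"travel":[0,0,0],"spin":0,"fingers":0.0},{"travel":[0,0,0.7],"spin":0,"fingers":0.0},{"travel":[0,0,0.4],"spin":0,"fingers":0.0},{"travel":[0,0,0.3],"spin":0,"fingers":0.0},{"travel":[0,0,0.2],"spin":0,"fingers":0.0},{"travel":[0,0,0.2],"spin":0,"fingers":0.0},{"travel":[0,0,0],"spin":0,"fingers":0.0}]' 20
python3 - <<'E'
from h import *
p,n,c=traypose('wt9'); edges(p); print(S(env.sense()['tcp_pos']))
E
```

```text
clock: 18.17
tcp_pos: [552.4, 11.5, 124.0]
ee_rot: [-0.001, 0.046, 0.999, -0.0]
force: [-8.9, 1.0, 10.1]
opening: 0.182
finger_force: 25.1
tcp [552.4  11.5 124. ] plane n [-0.177  0.016  0.984] tilt deg 10.3 pts 74548 rect ((530.7432861328125, 13.952095031738281), (191.37696838378906, 163.65338134765625), 84.79541778564453) z at tcp xy 111.5
X back -43.9 zback top 93.2 X front 113.03589999999967 zfront top 120.7 Y [-92.7  93.3]
[59.2 -0.3]
```

Tilt is 10.3°, enough for the front to clear the rod. Now up 7 mm and back 43 mm under the lip.

```bash

python3 -m pendant '[{"travel":[0,0,-0.5],"spin":0,"fingers":0.0},{"travel":[0,0,-0.3],"spin":0,"fingers":0.0},{"travel":[0,0,0],"spin":0,"fingers":0.0},{"travel":[0.9,0,0],"spin":0,"fingers":0.0},{"travel":[0.9,0,0],"spin":0,"fingers":0.0},{"travel":[0.9,0,0],"spin":0,"fingers":0.0},{"travel":[0,0,0],"spin":0,"fingers":0.0}]' 20
python3 - <<'E'
from h import *
p,n,c=traypose('wt10'); edges(p); print(S(env.sense()['tcp_pos']))
E
```

```text
clock: 18.8
tcp_pos: [529.7, 13.6, 131.6]
ee_rot: [0.005, 0.046, 0.999, -0.0]
force: [6.3, -0.1, -1.3]
opening: 0.185
finger_force: 23.5
tcp [529.7  13.6 131.6] plane n [-0.207  0.018  0.978] tilt deg 12.0 pts 73019 rect ((500.6381530761719, 16.9171142578125), (191.21194458007812, 177.39710998535156), 84.84383392333984) z at tcp xy 118.8
X back -64.7 zback top 97.7 X front 89.89459999999963 zfront top 129.4 Y [-92.5  93.3]
[36.5 -0.2]
```

```bash

python3 -m pendant '[{"travel":[0,0,-0.25],"spin":0,"fingers":0.0},{"travel":[0,0,-0.15],"spin":0,"fingers":0.0},{"travel":[0,0,0],"spin":0,"fingers":0.0},{"travel":[0.7,0,0],"spin":0,"fingers":0.0},{"travel":[0.7,0,0],"spin":0,"fingers":0.0},{"travel":[0.6,0,0],"spin":0,"fingers":0.0},{"travel":[0,0,0],"spin":0,"fingers":0.0}]' 20
python3 - <<'E'
from h import *
p,n,c=traypose('wt11'); edges(p); print(S(env.sense()['tcp_pos']))
im=cv2.imread('pics/wt11.png'); snap('scene','sc1'); b=cv2.imread('pics/sc1.png')[150:270,190:350]
cv2.imwrite('pics/c2.png',cv2.resize(b,(640,480),interpolation=cv2.INTER_CUBIC))
E
```

```text
clock: 19.43
tcp_pos: [518.4, 14.6, 142.6]
ee_rot: [0.017, 0.046, 0.999, -0.0]
force: [19.8, -0.4, 11.3]
opening: 0.189
finger_force: 26.6
tcp [518.4  14.6 142.6] plane n [-0.326  0.029  0.945] tilt deg 19.1 pts 64980 rect ((493.970458984375, 17.705970764160156), (191.45736694335938, 162.20803833007812), 84.82715606689453) z at tcp xy 128.5
X back -79.9 zback top 91.2 X front 75.6 zfront top 144.9 Y [-92.5     93.2063]
[25.2 -0.2]
```

View pics/wt11.png

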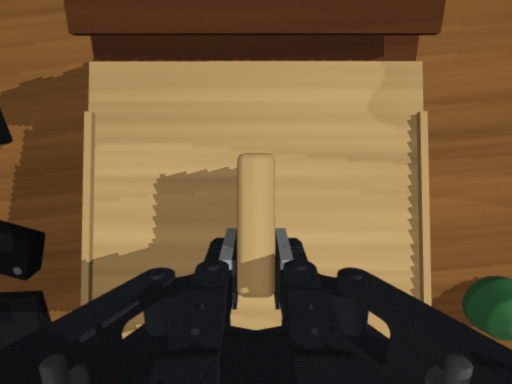

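The back edge caught the ledge's front: it sits at row 61 with the lip at row 34, and the tray has tilted to 19°. Backing off and re-measuring.

```bash

python3 -m pendant '[{"travel":[-0.8,0,0],"spin":0,"fingers":0.0},{"travel":[-0.8,0,0],"spin":0,"fingers":0.0},{"travel":[-0.8,0,0],"spin":0,"fingers":0.0},{"travel":[-0.6,0,-0.2],"spin":0,"fingers":0.0},{"travel":[0,0,-0.3],"spin":0,"fingers":0.0},{"travel":[0,0,0],"spin":0,"fingers":0.0}]' 20
python3 - <<'E'
from h import *
p,n,c=traypose('wt12'); edges(p); print(S(env.sense()['tcp_pos']))
im,d,P=cloud('wt12'); s=S(P.reshape(-1,3)).reshape(384,512,2); u=200
for v in range(20,140,6): print(v,s[v,u],P[v,u,2].round(1))
E
```

```text
clock: 20.03
tcp_pos: [536.9, 12.8, 137.5]
ee_rot: [-0.001, 0.046, 0.999, -0.0]
force: [0.3, -0.3, -4.1]
opening: 0.186
finger_force: 24.6
tcp [536.9  12.8 137.5] plane n [-0.288  0.026  0.957] tilt deg 16.8 pts 69408 rect ((503.44488525390625, 16.230987548828125), (191.299072265625, 180.68179321289062), 84.8771743774414) z at tcp xy 123.7
X back -75.1 zback top 89.8 X front 94.1778999999995 zfront top 138.2 Y [-93.1  93.4]
[43.7 -0.3]
20 [-71.2 -31.1] 91.0
26 [-67.9 -31. ] 92.0
32 [-65.2 -31.4] 90.6
38 [-63.6 -32.8] 83.4
44 [-74.1 -44.5] 14.4
50 [-69.7 -44.8] 14.0
56 [-65.2 -45. ] 14.1
62 [-48.7 -31.5] 94.4
68 [-45.2 -31.3] 96.8
74 [-41.9 -31.3] 97.7
80 [-38.6 -31.3] 98.4
86 [-35.2 -31.2] 100.1
92 [-32.  -31.3] 100.6
98 [-28.6 -31. ] 102.8
104 [-25.4 -31.3] 102.3
110 [-22.1 -31.1] 103.9
116 [-18.8 -31.1] 105.0
122 [-15.5 -30.9] 106.8
128 [-12.2 -31.1] 106.5
134 [ -9. -31.] 108.3
```

```bash
cat >> h.py <<'E'
def prof(name,u=200,a=10,b=130,st=4):
    im,d,P=cloud(name); s=S(P.reshape(-1,3)).reshape(384,512,2)
    print([(v,float(s[v,u,0]),float(P[v,u,2].round(1))) for v in range(a,b,st)])
E
python3 -m pendant '[{"travel":[0,0,-0.4],"spin":0,"fingers":0.0},{"travel":[0,0,-0.3],"spin":0,"fingers":0.0},{"travel":[0,0,0],"spin":0,"fingers":0.0},{"travel":[0.8,0,0],"spin":0,"fingers":0.0},{"travel":[0.8,0,0],"spin":0,"fingers":0.0},{"travel":[0.6,0,0],"spin":0,"fingers":0.0},{"travel":[0,0,0],"spin":0,"fingers":0.0},{"travel":[0,0,0],"spin":0,"fingers":0.0}]' 20
python3 - <<'E'
from h import *
p,n,c=traypose('wt13'); print(S(env.sense()['tcp_pos'])); prof('wt13')
E
```

```text
clock: 20.75
tcp_pos: [514.9, 14.9, 145.2]
ee_rot: [0.0, 0.046, 0.999, -0.0]
force: [-0.1, -0.6, -3.5]
opening: 0.182
finger_force: 24.5
tcp [514.9  14.9 145.2] plane n [-0.294  0.026  0.956] tilt deg 17.2 pts 64345 rect ((497.24847412109375, 16.9520263671875), (191.43734741210938, 149.30714416503906), 84.77625274658203) z at tcp xy 131.4
[22.  -0.3]
[(10, -93.8, 112.1), (14, -91.8, 112.7), (18, -89.4, 114.6), (22, -88.2, 111.9), (26, -86.2, 112.6), (30, -84.4, 111.8), (34, -82.5, 111.9), (38, -80.5, 112.4), (42, -78.8, 111.1), (46, -77.3, 108.5), (50, -78.4, 91.2), (54, -76.5, 89.8), (58, -74.1, 90.4), (62, -70.1, 102.7), (66, -67.8, 104.1), (70, -65.5, 105.0), (74, -63.3, 106.0), (78, -61.1, 106.7), (82, -59.0, 106.1), (86, -56.8, 106.3), (90, -54.5, 108.2), (94, -52.4, 108.6), (98, -50.2, 109.2), (102, -48.0, 109.8), (106, -45.8, 110.1), (110, -43.6, 112.2), (114, -41.4, 112.4), (118, -39.2, 113.2), (122, -37.1, 113.6), (126, -34.9, 114.5)]
```

```bash

python3 -m pendant '[{"travel":[0,0,0.3],"spin":0,"fingers":0.0},{"travel":[0,0,0],"spin":0,"fingers":0.0},{"travel":[0.6,0,0],"spin":0,"fingers":0.0},{"travel":[0.6,0,0],"spin":0,"fingers":0.0},{"travel":[0.4,0,0],"spin":0,"fingers":0.0},{"travel":[0,0,0],"spin":0,"fingers":0.0},{"travel":[0,0,0],"spin":0,"fingers":0.0}]' 20
python3 - <<'E'
from h import *
p,n,c=traypose('wt14'); print(S(env.sense()['tcp_pos'])); prof('wt14')
E
```

```text
clock: 21.38
tcp_pos: [499.4, 16.3, 142.4]
ee_rot: [0.0, 0.046, 0.999, -0.0]
force: [0.7, 0.5, -4.1]
opening: 0.186
finger_force: 24.5
tcp [499.4  16.3 142.4] plane n [-0.293  0.026  0.956] tilt deg 17.1 pts 59180 rect ((485.7933044433594, 17.95275115966797), (190.942626953125, 140.00926208496094), 84.77154541015625) z at tcp xy 128.6
[ 6.2 -0.3]
[(10, -141.0, 0.3), (14, -137.9, 0.6), (18, -135.0, 0.5), (22, -103.2, 112.3), (26, -101.4, 111.8), (30, -99.4, 112.3), (34, -97.3, 113.2), (38, -95.6, 112.7), (42, -94.0, 111.3), (46, -92.1, 110.8), (50, -89.7, 113.2), (54, -87.9, 112.6), (58, -86.1, 111.9), (62, -83.9, 113.5), (66, -81.9, 113.1), (70, -80.2, 111.3), (74, -78.0, 113.2), (78, -76.9, 103.5), (82, -74.8, 103.4), (86, -72.7, 102.9), (90, -70.4, 105.0), (94, -68.2, 105.6), (98, -66.0, 106.9), (102, -63.8, 106.9), (106, -61.6, 108.0), (110, -59.4, 108.3), (114, -57.2, 108.0), (118, -55.0, 110.2), (122, -52.8, 109.9), (126, -50.7, 110.6)]
```

The back edge is now under the lip (X about -87, tilt 17°, no contact force), so step 2 should be met. Lowering along an arc about the back edge.

```bash

python3 -m pendant '[{"travel":[0,0,0],"spin":0,"fingers":0.0},{"travel":[0,0,0],"spin":0,"fingers":0.0},{"travel":[-0.05,0,0.35],"spin":0,"fingers":0.0},{"travel":[-0.1,0,0.35],"spin":0,"fingers":0.0},{"travel":[-0.11,0,0.32],"spin":0,"fingers":0.0},{"travel":[-0.2,0,0.35],"spin":0,"fingers":0.0},{"travel":[-0.2,0,0.35],"spin":0,"fingers":0.0},{"travel":[0,0,0],"spin":0,"fingers":0.0}]' 20
python3 - <<'E'
from h import *
p,n,c=traypose('wt15'); print(S(env.sense()['tcp_pos'])); prof('wt15',a=60,b=120)
E
```

```text
clock: 22.1
tcp_pos: [506.5, 15.6, 124.5]
ee_rot: [-0.0, 0.046, 0.999, -0.0]
force: [4.1, -0.4, 2.7]
opening: 0.185
finger_force: 26.0
tcp [506.5  15.6 124.5] plane n [-0.136  0.011  0.991] tilt deg 7.8 pts 68530 rect ((491.30023193359375, 17.707252502441406), (191.05812072753906, 154.53817749023438), 84.869140625) z at tcp xy 112.4
[12.9 -0.3]
[(60, -77.7, 99.3), (64, -75.6, 100.5), (68, -73.6, 101.1), (72, -71.7, 101.0), (76, -69.6, 102.1), (80, -67.7, 101.8), (84, -65.8, 101.3), (88, -63.8, 102.2), (92, -61.8, 103.1), (96, -59.8, 101.7), (100, -57.8, 103.2), (104, -55.8, 102.5), (108, -53.8, 103.6), (112, -51.7, 103.4), (116, -49.7, 103.3)]
```

```bash

python3 -m pendant '[{"travel":[-0.17,0,0.36],"spin":0,"fingers":0.0},{"travel":[-0.17,0,0.36],"spin":0,"fingers":0.0},{"travel":[-0.16,0,0.36],"spin":0,"fingers":0.0},{"travel":[-0.15,0,0.33],"spin":0,"fingers":0.0},{"travel":[0,0,0],"spin":0,"fingers":0.0},{"travel":[0,0,0],"spin":0,"fingers":0.0}]' 20
python3 - <<'E'
from h import *
p,n,c=traypose('wt16'); print(S(env.sense()['tcp_pos'])); prof('wt16',a=50,b=110)
E
```

```text
clock: 22.65
tcp_pos: [512.1, 15.1, 110.0]
ee_rot: [-0.001, 0.046, 0.999, -0.0]
force: [1.4, -0.0, -1.1]
opening: 0.183
finger_force: 25.8
tcp [512.1  15.1 110. ] plane n [ 0.    -0.001  1.   ] tilt deg 0.1 pts 78091 rect ((497.55810546875, 16.98358154296875), (191.2594757080078, 167.79214477539062), 84.65701293945312) z at tcp xy 98.5
[18.7 -0.3]
[(50, -74.4, 97.1), (54, -72.4, 98.4), (58, -70.8, 97.8), (62, -68.9, 98.3), (66, -67.2, 97.8), (70, -65.4, 98.2), (74, -63.5, 99.2), (78, -61.8, 98.0), (82, -59.9, 98.6), (86, -58.1, 98.6), (90, -56.2, 98.9), (94, -54.4, 98.7), (98, -52.5, 98.3), (102, -50.7, 97.6), (106, -48.8, 97.0)]
```

View pics/wt16.png

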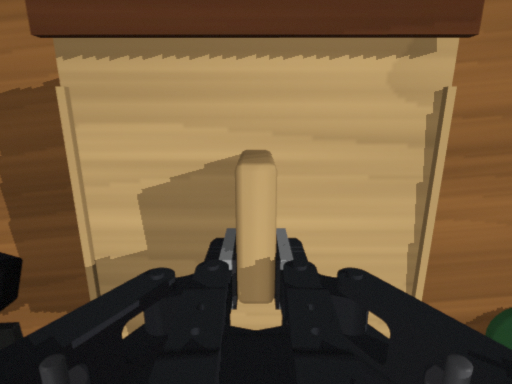

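Tray level at 0.1°, plate top at 98, back edge under the lip (lip edge at row 36). Releasing and moving over to the banks.

```bash

python3 -m pendant '[{"travel":[0,0,0],"spin":0,"fingers":0.4},{"travel":[0,0,0],"spin":0,"fingers":0.4},{"travel":[0,0,0],"spin":0,"fingers":0.4},{"travel":[0,0,0],"spin":0,"fingers":0.4},{"travel":[0,0,-1],"spin":0,"fingers":0.4},{"travel":[0,0,-3],"spin":0,"fingers":0.4},{"travel":[0,0,-3],"spin":0,"fingers":0.4},{"travel":[0,0,-3],"spin":0,"fingers":0.4},{"travel":[0,0,-3],"spin":0,"fingers":0.4},{"travel":[0,0,-1],"spin":0,"fingers":0.4},{"travel":[0,0,0],"spin":0,"fingers":0.4},{"travel":[0,0,0],"spin":0,"fingers":0.4}]' 60
python3 - <<'E'
from h import *
snap('wrist','wt17'); prof('wt17',u=200,a=10,b=230,st=6)
to(505,-290,250)
E
```

```text
clock: 23.7
tcp_pos: [512.6, 15.1, 251.1]
ee_rot: [0.0, 0.046, 0.999, -0.0]
force: [-0.2, -0.3, -0.8]
opening: 0.395
finger_force: 0.0
[(10, -160.9, -1.3), (16, -154.4, -0.3), (22, -148.4, -1.4), (28, -141.8, -0.7), (34, -135.5, -1.3), (40, -129.0, -0.9), (46, -100.6, 111.4), (52, -96.0, 110.6), (58, -91.1, 111.6), (64, -86.4, 110.6), (70, -81.4, 111.3), (76, -78.1, 96.7), (82, -73.0, 96.2), (88, -67.6, 96.9), (94, -62.3, 97.4), (100, -57.0, 96.3), (106, -51.6, 97.2), (112, -46.1, 96.9), (118, -40.6, 97.6), (124, -35.0, 96.8), (130, -29.3, 96.4), (136, -23.8, 99.0), (142, -17.9, 96.7), (148, -12.0, 96.2), (154, -6.3, 97.2), (160, -0.4, 97.5), (166, 5.9, 95.8), (172, 11.9, 96.0), (178, 17.9, 96.5), (184, 23.9, 97.3), (190, 30.1, 97.6), (196, 36.5, 97.1), (202, 43.0, 96.7), (208, 49.4, 96.8), (214, 56.2, 96.2), (220, 62.5, 97.0), (226, 69.0, 97.4)]
travel cm [ -2.1  -30.45  -0.05] len 30.5 yaw 174.7 j6 -1.56 clk 23.8
```

```bash

python3 -m pendant '[{"travel":[-0.21,-3.05,0],"spin":0,"fingers":1},{"travel":[-0.21,-3.05,0],"spin":0,"fingers":1},{"travel":[-0.21,-3.05,0],"spin":0,"fingers":1},{"travel":[-0.21,-3.05,0],"spin":0,"fingers":1},{"travel":[-0.21,-3.05,0],"spin":0,"fingers":1},{"travel":[-0.21,-3.05,0],"spin":0,"fingers":1},{"travel":[-0.21,-3.05,0],"spin":0,"fingers":1},{"travel":[-0.21,-3.05,0],"spin":0,"fingers":1},{"travel":[-0.21,-3.05,0],"spin":0,"fingers":1},{"travel":[-0.21,-3.05,0],"spin":0,"fingers":1}]' 60
python3 -m pendant '[{"travel":[0,0,0],"spin":0.12,"fingers":1},{"travel":[0,0,0],"spin":0.12,"fingers":1},{"travel":[0,0,0],"spin":0.12,"fingers":1},{"travel":[0,0,0],"spin":0.12,"fingers":1},{"travel":[0,0,0],"spin":0.12,"fingers":1},{"travel":[0,0,0],"spin":0.12,"fingers":1},{"travel":[0,0,0],"spin":0.12,"fingers":1},{"travel":[0,0,0],"spin":0.12,"fingers":1},{"travel":[0,0,0],"spin":0.12,"fingers":1},{"travel":[0,0,0],"spin":0.12,"fingers":1},{"travel":[0,0,0],"spin":0.12,"fingers":1},{"travel":[0,0,0],"spin":0.12,"fingers":1},{"travel":[0,0,0],"spin":0.13,"fingers":1},{"travel":[0,0,0],"spin":0,"fingers":1},{"travel":[0,0,0],"spin":0,"fingers":1}]' 60
cat >> h.py <<'E'
def banks(cam,name):
    snap(cam,name); im,d,P=cloud(name); Z=P[:,:,2]; c=load(name)[2]
    m=(d>0)&(im.max(2)<75)&(Z>12)&(Z<40)&(P[:,:,1]<-170)&(P[:,:,1]>-480)&(P[:,:,0]>330)&(P[:,:,0]<680)
    n,l,s,_=cv2.connectedComponentsWithStats(m.astype(np.uint8)); out=[]
    for i in range(1,n):
        if s[i,4]<80: continue
        q=P[l==i]; q=q[abs(q[:,2]-np.median(q[:,2]))<6]
        (cx,cy),(w,h),ang=cv2.minAreaRect(q[:,:2].astype(np.float32))
        la=ang if w>h else ang+90   # long axis angle (deg) in world xy
        la=(la+90)%180-90
        print(name,'c',round(cx,1),round(cy,1),'size',round(max(w,h)),round(min(w,h)),'long',round(la,1),'z',np.median(q[:,2]).round(1),'| spin wanted',round(float(np.radians(((yaw()-la+90)%180)-90)),3))
    s=env.sense(); print('tcp',np.round(s['tcp_pos'],1),'yaw',round(yaw(),1),'clk',round(s['clock'],1))
E
python3 - <<'E'
from h import *
banks('wrist','b1'); banks('top','b1t')
E
```

```text
clock: 24.58
tcp_pos: [504.3, -291.4, 247.6]
ee_rot: [-0.002, 0.046, 0.999, 0.002]
force: [-0.0, 0.4, 0.1]
opening: 1.0
finger_force: 0.0
clock: 25.83
tcp_pos: [504.8, -290.1, 248.4]
ee_rot: [-0.002, 0.736, 0.677, -0.0]
force: [-0.2, -0.3, -0.6]
opening: 0.998
finger_force: 0.0
b1 c 563.5 -244.4 size 71 45 long 66.7 z 25.0 | spin wanted 0.324
b1 c 446.0 -242.9 size 70 45 long -85.3 z 24.7 | spin wanted -0.165
b1 c 450.7 -360.4 size 70 44 long 70.9 z 24.8 | spin wanted 0.25
b1 c 570.3 -377.0 size 71 44 long -80.7 z 25.0 | spin wanted -0.245
tcp [ 505.  -290.2  248.9] yaw 85.2 clk 25.9
b1t c 562.4 -243.7 size 70 46 long 66.5 z 22.9 | spin wanted 0.327
b1t c 444.8 -240.8 size 69 43 long -85.5 z 23.1 | spin wanted -0.163
tcp [ 505.1 -290.3  249.4] yaw 85.2 clk 25.9
```

View pics/b1.png

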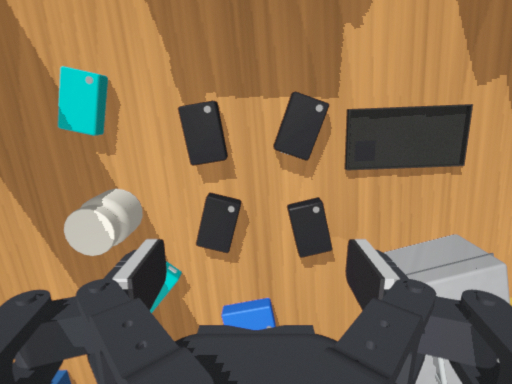

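All four banks are found and agree with the top view; heights read about 24 mm. Bank A is at (563,-244), image (302,126). The phone case to its right starts near column 345, so I'll open the fingers only to about 55 mm.

```bash

python3 -m pendant '[{"travel":[1.7,1.8,0],"spin":0,"fingers":0.67},{"travel":[1.7,1.8,0],"spin":0,"fingers":0.67},{"travel":[1.7,1.8,0],"spin":0,"fingers":0.67},{"travel":[0,0,0],"spin":0.108,"fingers":0.67},{"travel":[0,0,0],"spin":0.108,"fingers":0.67},{"travel":[0,0,0],"spin":0.108,"fingers":0.67},{"travel":[0,0,2.7],"spin":0,"fingers":0.67},{"travel":[0,0,2.7],"spin":0,"fingers":0.67},{"travel":[0,0,2.7],"spin":0,"fingers":0.67},{"travel":[0,0,2.7],"spin":0,"fingers":0.67},{"travel":[0,0,2.7],"spin":0,"fingers":0.67},{"travel":[0,0,2.7],"spin":0,"fingers":0.67},{"travel":[0,0,2.7],"spin":0,"fingers":0.67},{"travel":[0,0,0],"spin":0,"fingers":0.67},{"travel":[0,0,0],"spin":0,"fingers":0.67}]' 60
python3 - <<'E'
from h import *
to(563,-244,4); print(env.sense()['opening'])
im,d,P=cloud('b1'); Z=P[:,:,2]; m=(d>0)&(im.max(2)<75)&(Z>5)&(Z<14)&(P[:,:,0]>585)&(P[:,:,0]<760); q=P[m]; print('case',cv2.minAreaRect(q[:,:2].astype(np.float32)),np.percentile(q[:,0],2))
for X in(-33,40):
  for Y in(50,-50): print(X,Y,W(X,Y).round(1))
E
```

```text
clock: 27.18
tcp_pos: [562.3, -243.6, 59.8]
ee_rot: [-0.002, 0.836, 0.549, -0.001]
force: [0.7, -0.3, 0.6]
opening: 0.671
finger_force: 0.0
travel cm [-0.01  0.11  5.58] len 5.6 yaw 66.6 j6 -0.09 clk 27.2
0.6706082409994751
case ((691.0747680664062, -269.7165222167969), (74.2674789428711, 138.494140625), 87.50286102294922) 621.4990095714519
-33 50 [465.1  69.9]
-33 -50 [456.  -29.7]
40 50 [537.8  63.3]
40 -50 [528.7 -36.3]
```

```bash

python3 -m pendant '[{"travel":[0,0.06,2.5],"spin":0,"fingers":0.67},{"travel":[0,0,2],"spin":0,"fingers":0.67},{"travel":[0,0,1],"spin":0,"fingers":0.67},{"travel":[0,0,0],"spin":0,"fingers":0.67},{"travel":[0,0,0],"spin":0,"fingers":0.3},{"travel":[0,0,0],"spin":0,"fingers":0.3},{"travel":[0,0,0],"spin":0,"fingers":0.3},{"travel":[0,0,0],"spin":0,"fingers":0.3},{"travel":[0,0,0],"spin":0,"fingers":0.3},{"travel":[0,0,0],"spin":0,"fingers":0.3},{"travel":[0,0,-1.5],"spin":0,"fingers":0.3},{"travel":[0,0,-2.8],"spin":0,"fingers":0.3},{"travel":[0,0,-2.8],"spin":0,"fingers":0.3},{"travel":[0,0,-2.8],"spin":0,"fingers":0.3},{"travel":[0,0,-2.8],"spin":0,"fingers":0.3},{"travel":[0,0,-2.8],"spin":0,"fingers":0.3},{"travel":[0,0,-2.8],"spin":0,"fingers":0.3},{"travel":[0,0,-2],"spin":0,"fingers":0.3},{"travel":[0,0,0],"spin":0,"fingers":0.3}]' 60
python3 - <<'E'
from h import *
to(537.8,63.3,205)
E
```

```text
clock: 28.77
tcp_pos: [566.2, -245.6, 215.8]
ee_rot: [0.005, 0.836, 0.548, 0.002]
force: [0.1, -0.3, -0.7]
opening: 0.518
finger_force: 63.9
travel cm [ 27.2  -14.93   0.9 ] len 31.0 yaw 66.5 j6 -0.09 clk 28.8
```

```bash

python3 -m pendant '[{"travel":[2.72,-1.49,0],"spin":0,"fingers":0.3},{"travel":[2.72,-1.49,0],"spin":0,"fingers":0.3},{"travel":[2.72,-1.49,0],"spin":0,"fingers":0.3},{"travel":[2.72,-1.49,0],"spin":0,"fingers":0.3},{"travel":[2.72,-1.49,0],"spin":0,"fingers":0.3},{"travel":[2.72,-1.49,0],"spin":0,"fingers":0.3},{"travel":[2.72,-1.49,0],"spin":0,"fingers":0.3},{"travel":[2.72,-1.49,0],"spin":0,"fingers":0.3},{"travel":[2.72,-1.49,0],"spin":0,"fingers":0.3},{"travel":[2.72,-1.49,0],"spin":0,"fingers":0.3},{"travel":[0,0,0],"spin":-0.106,"fingers":0.3},{"travel":[0,0,0],"spin":-0.106,"fingers":0.3},{"travel":[0,0,0],"spin":-0.106,"fingers":0.3},{"travel":[0,0,0],"spin":0,"fingers":0.3},{"travel":[0,0,0],"spin":0,"fingers":0.3}]' 60
python3 - <<'E'
from h import *
to(537.8,63.3,104)
snap('wrist','p1')
E
```

```text
clock: 30.02
tcp_pos: [535.2, 64.3, 207.8]
ee_rot: [-0.001, 0.74, 0.673, -0.001]
force: [0.8, 0.3, -1.2]
opening: 0.515
finger_force: 63.8
travel cm [-0.07  0.3  10.38] len 10.4 yaw 84.6 j6 0.11 clk 30.0
```

View pics/p1.png

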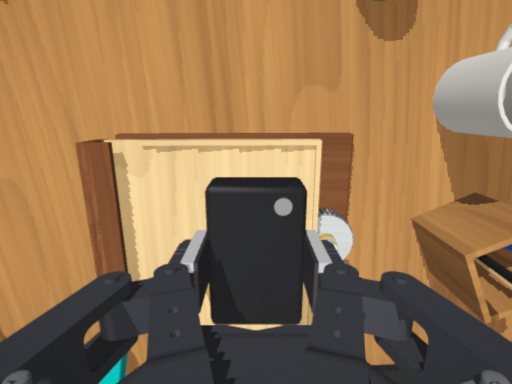

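The wrist view shows the bank held squarely at (256,250), above the front-left part of the tray between rib and rim. Lowering and releasing.

```bash

python3 -m pendant '[{"travel":[-0.07,0.3,2.8],"spin":0,"fingers":0.3},{"travel":[0,0,2.8],"spin":0,"fingers":0.3},{"travel":[0,0,2.5],"spin":0,"fingers":0.3},{"travel":[0,0,1.2],"spin":0,"fingers":0.3},{"travel":[0,0,0.8],"spin":0,"fingers":0.3},{"travel":[0,0,0.25],"spin":0,"fingers":0.3},{"travel":[0,0,0],"spin":0,"fingers":0.3}]' 60
python3 -c "
from h import *
to(537.8,63.3,103); print(env.sense()['force'])"
```

```text
clock: 30.65
tcp_pos: [539.5, 63.1, 107.1]
ee_rot: [0.0, 0.739, 0.674, 0.0]
force: [0.7, -0.7, -1.4]
opening: 0.521
finger_force: 63.9
travel cm [-0.   -0.17  0.41] len 0.4 yaw 84.7 j6 0.11 clk 30.6
[ 0.69282187 -0.70957069 -1.43666246]
```

```bash

python3 -m pendant '[{"travel":[0,-0.1,0.2],"spin":0,"fingers":0.3},{"travel":[0,0,0.2],"spin":0,"fingers":0.3},{"travel":[0,0,0],"spin":0,"fingers":0.3},{"travel":[0,0,0],"spin":0,"fingers":0.63},{"travel":[0,0,0],"spin":0,"fingers":0.63},{"travel":[0,0,0],"spin":0,"fingers":0.63},{"travel":[0,0,0],"spin":0,"fingers":0.63},{"travel":[0,0,-1.5],"spin":0,"fingers":0.63},{"travel":[0,0,-2.6],"spin":0,"fingers":0.63},{"travel":[0,0,-2.6],"spin":0,"fingers":0.63},{"travel":[0,0,-2.6],"spin":0,"fingers":0.63},{"travel":[0,0,-2.6],"spin":0,"fingers":0.63},{"travel":[0,0,-2.6],"spin":0,"fingers":0.63}]' 60
python3 -m pendant '[{"travel":[-2.95,0,0],"spin":0,"fingers":0.67},{"travel":[-2.95,0,0],"spin":0,"fingers":0.67},{"travel":[-2.95,0,0],"spin":0,"fingers":0.67},{"travel":[-2.95,0,0],"spin":0,"fingers":0.67},{"travel":[-2.95,0,0],"spin":0,"fingers":0.67},{"travel":[-2.95,0,0],"spin":0,"fingers":0.67},{"travel":[-2.95,0,0],"spin":0,"fingers":0.67},{"travel":[-2.95,0,0],"spin":0,"fingers":0.67},{"travel":[-2.95,0,0],"spin":0,"fingers":0.67},{"travel":[-2.95,0,0],"spin":0,"fingers":0.67},{"travel":[-2.95,0,0],"spin":0,"fingers":0.67},{"travel":[-2.95,0,0],"spin":0,"fingers":0.67},{"travel":[0,0,0],"spin":0,"fingers":0.67},{"travel":[0,0,0],"spin":0,"fingers":0.67}]' 60
cat >> h.py <<'E'
def ontray(name):
    snap('top',name); im,d,P=cloud(name); s=S(P.reshape(-1,3)).reshape(384,512,2); Z=P[:,:,2]
    m=(d>0)&(im.max(2)<75)&(Z>108)&(Z<140)&(abs(s[:,:,0])<110)&(abs(s[:,:,1])<110)
    n,l,st,_=cv2.connectedComponentsWithStats(m.astype(np.uint8))
    for i in range(1,n):
        if st[i,4]>60:
            q=s[l==i]; print(name,'on tray',cv2.minAreaRect(q.astype(np.float32)),'z',np.median(Z[l==i]).round(1))
E
python3 - <<'E'
from h import *
banks('wrist','b2'); ontray('t2')
to(446,-242,4)
E
```

```text
clock: 31.73
tcp_pos: [537.8, 63.3, 248.3]
ee_rot: [-0.0, 0.739, 0.674, -0.0]
force: [0.3, -0.2, -0.8]
opening: 0.629
finger_force: 0.0
clock: 32.9
tcp_pos: [505.0, -290.5, 246.5]
ee_rot: [-0.001, 0.74, 0.673, -0.0]
force: [-0.8, 0.7, -0.1]
opening: 0.67
finger_force: 0.0
b2 c 446.0 -241.7 size 70 44 long -85.1 z 24.6 | spin wanted -0.179
b2 c 450.8 -359.2 size 70 44 long 70.6 z 24.5 | spin wanted 0.245
b2 c 570.5 -375.4 size 71 44 long -80.5 z 24.7 | spin wanted -0.259
tcp [ 505.3 -289.3  246.8] yaw 84.7 clk 33.0
t2 on tray ((43.935272216796875, 49.81885528564453), (41.27009582519531, 67.44332885742188), 3.556182384490967) z 121.5
travel cm [ 4.08 -6.34 24.32] len 25.5 yaw 84.7 j6 -0.52 clk 33.0
```

Bank A lies flat at stand (44,50), top at 121.5. Next is bank B.

```bash

python3 -m pendant '[{"travel":[2.04,-3.15,0],"spin":0,"fingers":0.67},{"travel":[2.04,-3.15,0],"spin":-0.09,"fingers":0.67},{"travel":[0,0,0],"spin":-0.09,"fingers":0.67},{"travel":[0,0,2.7],"spin":0,"fingers":0.67},{"travel":[0,0,2.7],"spin":0,"fingers":0.67},{"travel":[0,0,2.7],"spin":0,"fingers":0.67},{"travel":[0,0,2.7],"spin":0,"fingers":0.67},{"travel":[0,0,2.7],"spin":0,"fingers":0.67},{"travel":[0,0,2.7],"spin":0,"fingers":0.67},{"travel":[0,0,2.7],"spin":0,"fingers":0.67},{"travel":[0,0,2.7],"spin":0,"fingers":0.67},{"travel":[0,0,1.5],"spin":0,"fingers":0.67},{"travel":[0,0,0.8],"spin":0,"fingers":0.67},{"travel":[0,0,0],"spin":0,"fingers":0.67},{"travel":[0,0,0],"spin":0,"fingers":0.67}]' 60
python3 -c "
from h import *
to(446,-241.7,4)"
```

```text
clock: 34.25
tcp_pos: [447.1, -242.3, 9.0]
ee_rot: [0.0, 0.675, 0.738, 0.0]
force: [0.5, 0.1, -0.5]
opening: 0.67
finger_force: 0.0
travel cm [ 0.07 -0.1   0.5 ] len 0.5 yaw 95.1 j6 -0.7 clk 34.2
```

```bash

python3 -m pendant '[{"travel":[0.07,-0.1,0.45],"spin":0,"fingers":0.67},{"travel":[0,0,0],"spin":0,"fingers":0.3},{"travel":[0,0,0],"spin":0,"fingers":0.3},{"travel":[0,0,0],"spin":0,"fingers":0.3},{"travel":[0,0,0],"spin":0,"fingers":0.3},{"travel":[0,0,0],"spin":0,"fingers":0.3},{"travel":[0,0,0],"spin":0,"fingers":0.3},{"travel":[0,0,-1.5],"spin":0,"fingers":0.3},{"travel":[0,0,-2.8],"spin":0,"fingers":0.3},{"travel":[0,0,-2.8],"spin":0,"fingers":0.3},{"travel":[0,0,-2.8],"spin":0,"fingers":0.3},{"travel":[0,0,-2.8],"spin":0,"fingers":0.3},{"travel":[0,0,-2.8],"spin":0,"fingers":0.3},{"travel":[0,0,-2.8],"spin":0,"fingers":0.3},{"travel":[0,0,-2],"spin":0,"fingers":0.3},{"travel":[0,0,0],"spin":0,"fingers":0.3}]' 60
python3 - <<'E'
from h import *
to(*W(-33,50),210)
E
```

```text
clock: 35.58
tcp_pos: [447.3, -243.5, 211.9]
ee_rot: [0.005, 0.675, 0.737, 0.001]
force: [0.7, -0.5, -0.5]
opening: 0.521
finger_force: 63.7
travel cm [31.06  4.52  0.04] len 31.4 yaw 95.0 j6 -0.7 clk 35.6
```

```bash

python3 -m pendant '[{"travel":[2.82,0.41,0],"spin":0,"fingers":0.3},{"travel":[2.82,0.41,0],"spin":0,"fingers":0.3},{"travel":[2.82,0.41,0],"spin":0,"fingers":0.3},{"travel":[2.82,0.41,0],"spin":0,"fingers":0.3},{"travel":[2.82,0.41,0],"spin":0,"fingers":0.3},{"travel":[2.82,0.41,0],"spin":0,"fingers":0.3},{"travel":[2.82,0.41,0],"spin":0,"fingers":0.3},{"travel":[2.82,0.41,0],"spin":0,"fingers":0.3},{"travel":[2.82,0.41,0],"spin":0,"fingers":0.3},{"travel":[2.82,0.41,0],"spin":0,"fingers":0.3},{"travel":[2.82,0.41,0],"spin":0,"fingers":0.3},{"travel":[0,0,0],"spin":0.089,"fingers":0.3},{"travel":[0,0,0],"spin":0.089,"fingers":0.3},{"travel":[0,0,2.8],"spin":0,"fingers":0.3},{"travel":[0,0,2.8],"spin":0,"fingers":0.3},{"travel":[0,0,0],"spin":0,"fingers":0.3},{"travel":[0,0,0],"spin":0,"fingers":0.3}]' 60
python3 - <<'E'
from h import *
to(*W(-33,50),103)
E
```

```text
clock: 37.0
tcp_pos: [460.7, 70.7, 147.5]
ee_rot: [-0.002, 0.738, 0.675, -0.003]
force: [-0.3, 0.2, -1.3]
opening: 0.522
finger_force: 63.4
travel cm [-0.04  0.48  4.44] len 4.5 yaw 84.8 j6 0.12 clk 37.0
```

```bash

python3 -m pendant '[{"travel":[-0.04,0.48,1.5],"spin":0,"fingers":0.3},{"travel":[0,0,1.3],"spin":0,"fingers":0.3},{"travel":[0,0,0.9],"spin":0,"fingers":0.3},{"travel":[0,0,0.3],"spin":0,"fingers":0.3},{"travel":[0,0,0],"spin":0,"fingers":0.3},{"travel":[0,0,0.2],"spin":0,"fingers":0.3},{"travel":[0,0,0.2],"spin":0,"fingers":0.3},{"travel":[0,0,0],"spin":0,"fingers":0.3}]' 60
python3 -c "
from h import *
to(*W(-33,50),103); print(env.sense()['force'])"
```

```text
clock: 37.67
tcp_pos: [468.1, 70.0, 107.3]
ee_rot: [0.0, 0.738, 0.675, 0.0]
force: [-0.3, -0.3, -2.2]
opening: 0.524
finger_force: 63.6
travel cm [-0.04 -0.3   0.43] len 0.5 yaw 84.8 j6 0.12 clk 37.7
[-0.2875766  -0.31409117 -2.17704828]
```

```bash

python3 -m pendant '[{"travel":[0,-0.2,0.2],"spin":0,"fingers":0.3},{"travel":[0,0,0.2],"spin":0,"fingers":0.3},{"travel":[0,0,0],"spin":0,"fingers":0.3},{"travel":[0,0,0],"spin":0,"fingers":0.63},{"travel":[0,0,0],"spin":0,"fingers":0.63},{"travel":[0,0,0],"spin":0,"fingers":0.63},{"travel":[0,0,0],"spin":0,"fingers":0.63},{"travel":[0,0,-1.5],"spin":0,"fingers":0.63},{"travel":[0,0,-2.6],"spin":0,"fingers":0.63},{"travel":[0,0,-2.6],"spin":0,"fingers":0.63},{"travel":[0,0,-2.6],"spin":0,"fingers":0.63},{"travel":[0,0,-2.6],"spin":0,"fingers":0.63},{"travel":[0,0,-2.6],"spin":0,"fingers":0.63}]' 60
python3 -m pendant '[{"travel":[-2.73,0.55,0],"spin":0,"fingers":0.67},{"travel":[-2.73,0.55,0],"spin":0,"fingers":0.67},{"travel":[-2.73,0.55,0],"spin":0,"fingers":0.67},{"travel":[-2.73,0.55,0],"spin":0,"fingers":0.67},{"travel":[-2.73,0.55,0],"spin":0,"fingers":0.67},{"travel":[-2.73,0.55,0],"spin":0,"fingers":0.67},{"travel":[-2.73,0.55,0],"spin":0,"fingers":0.67},{"travel":[-2.73,0.55,0],"spin":0,"fingers":0.67},{"travel":[-2.73,0.55,0],"spin":0,"fingers":0.67},{"travel":[-2.73,0.55,0],"spin":0,"fingers":0.67},{"travel":[-2.73,0.55,0],"spin":0,"fingers":0.67},{"travel":[-2.73,0.55,0],"spin":0,"fingers":0.67},{"travel":[-2.73,0.55,0],"spin":0,"fingers":0.67},{"travel":[0,0,0],"spin":0,"fingers":0.67},{"travel":[0,0,0],"spin":0,"fingers":0.67}]' 60
python3 - <<'E'
from h import *
banks('wrist','b3'); ontray('t3')
to(450.8,-359.2,8); to(570.5,-375.4,8)
E
```

```text
clock: 38.75
tcp_pos: [465.7, 70.1, 249.2]
ee_rot: [0.0, 0.738, 0.675, 0.0]
force: [0.8, 0.4, 0.2]
opening: 0.626
finger_force: 0.0
clock: 40.0
tcp_pos: [504.9, -290.9, 247.1]
ee_rot: [-0.001, 0.739, 0.674, -0.0]
force: [-0.1, 0.1, 0.4]
opening: 0.669
finger_force: 0.0
b3 c 570.4 -375.3 size 70 44 long -80.1 z 24.7 | spin wanted -0.263
b3 c 496.9 -383.1 size 71 45 long 70.4 z 24.6 | spin wanted 0.251
tcp [ 505.  -289.9  247.5] yaw 84.8 clk 40.0
t3 on tray ((43.83885192871094, 49.762474060058594), (41.27350616455078, 67.6311264038086), 3.9259016513824463) z 121.5
t3 on tray ((-30.062332153320312, 50.914222717285156), (41.37368392944336, 69.41751098632812), 0.1317121982574463) z 121.7
travel cm [-7.47 -4.77 23.97] len 25.6 yaw 84.9 j6 -0.53 clk 40.1
travel cm [-8.01  7.29 23.97] len 26.3 yaw 84.9 j6 -0.53 clk 40.1
```

One bank was knocked aside and is now at (497,-383). Both placed ones look right. I'll take bank D first, gripping it 10 mm towards -y where the gap to its neighbour is wider.

```bash

python3 -m pendant '[{"travel":[-2.22,1.89,0],"spin":0,"fingers":0.62},{"travel":[-2.22,1.89,0],"spin":0,"fingers":0.62},{"travel":[-2.22,1.89,0],"spin":0,"fingers":0.62},{"travel":[-2.22,1.89,0],"spin":0,"fingers":0.62},{"travel":[0,0,0],"spin":-0.088,"fingers":0.62},{"travel":[0,0,0],"spin":-0.088,"fingers":0.62},{"travel":[0,0,0],"spin":-0.087,"fingers":0.62},{"travel":[0,0,2.7],"spin":0,"fingers":0.62},{"travel":[0,0,2.7],"spin":0,"fingers":0.62},{"travel":[0,0,2.7],"spin":0,"fingers":0.62},{"travel":[0,0,2.7],"spin":0,"fingers":0.62},{"travel":[0,0,2.7],"spin":0,"fingers":0.62},{"travel":[0,0,2.7],"spin":0,"fingers":0.62},{"travel":[0,0,2.7],"spin":0,"fingers":0.62},{"travel":[0,0,0],"spin":0,"fingers":0.62},{"travel":[0,0,0],"spin":0,"fingers":0.62}]' 60
python3 - <<'E'
from h import *
to(572.1,-385.2,4.5); print(env.sense()['opening'])
snap('wrist','b4')
E
```

```text
clock: 41.43
tcp_pos: [571.7, -382.8, 57.2]
ee_rot: [-0.002, 0.643, 0.766, 0.0]
force: [0.3, 0.8, 0.5]
opening: 0.619
finger_force: 0.0
travel cm [-0.26  0.01  5.27] len 5.3 yaw 100.0 j6 -0.85 clk 41.4
0.6189843960410021
```

View pics/b4.png

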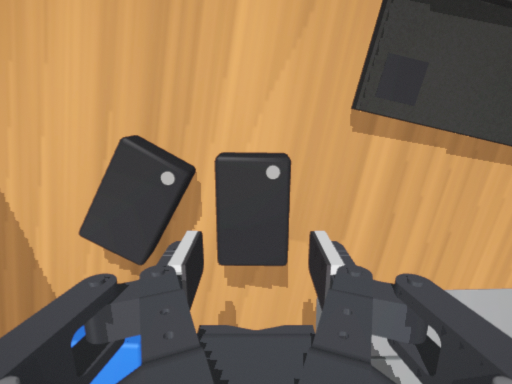

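The bank at (253,210) sits centred between the fingers, with the neighbour at (137,200) clear of them. Descending and gripping.

```bash

python3 -m pendant '[{"travel":[-0.2,0,2.3],"spin":0,"fingers":0.62},{"travel":[0,0,2.0],"spin":0,"fingers":0.62},{"travel":[0,0,0.9],"spin":0,"fingers":0.62},{"travel":[0,0,0],"spin":0,"fingers":0.62},{"travel":[0,0,0],"spin":0,"fingers":0.3},{"travel":[0,0,0],"spin":0,"fingers":0.3},{"travel":[0,0,0],"spin":0,"fingers":0.3},{"travel":[0,0,0],"spin":0,"fingers":0.3},{"travel":[0,0,0],"spin":0,"fingers":0.3},{"travel":[0,0,0],"spin":0,"fingers":0.3},{"travel":[0,0,-1.5],"spin":0,"fingers":0.3},{"travel":[0,0,-2.8],"spin":0,"fingers":0.3},{"travel":[0,0,-2.8],"spin":0,"fingers":0.3},{"travel":[0,0,-2.8],"spin":0,"fingers":0.3},{"travel":[0,0,-2.8],"spin":0,"fingers":0.3},{"travel":[0,0,-2.8],"spin":0,"fingers":0.3},{"travel":[0,0,-2.8],"spin":0,"fingers":0.3},{"travel":[0,0,-2],"spin":0,"fingers":0.3},{"travel":[0,0,0],"spin":0,"fingers":0.3}]' 60
python3 - <<'E'
from h import *
to(*W(42,-60),210)
E
```

```text
clock: 43.07
tcp_pos: [575.5, -388.5, 221.6]
ee_rot: [0.009, 0.643, 0.766, 0.0]
force: [-0.1, -0.9, 1.3]
opening: 0.301
finger_force: 0.0
travel cm [34.5   1.39  0.71] len 34.5 yaw 99.9 j6 -0.85 clk 43.1
```

The grip is empty, so I need to look at where the bank went.

```bash

python3 -m pendant '[{"travel":[0,0,0],"spin":0,"fingers":0.7},{"travel":[0,0,0],"spin":0,"fingers":0.7},{"travel":[0,0,0],"spin":0,"fingers":0.7},{"travel":[0,0,0],"spin":0,"fingers":0.7}]' 60
python3 - <<'E'
from h import *
banks('wrist','b5'); to(572.1,-385.2,4.5)
E
```

```text
clock: 43.4
tcp_pos: [572.2, -386.4, 207.9]
ee_rot: [-0.002, 0.643, 0.766, -0.0]
force: [0.1, 0.6, -0.6]
opening: 0.699
finger_force: 0.0
b5 c 497.0 -384.8 size 71 45 long 70.3 z 24.3 | spin wanted 0.517
b5 c 570.6 -377.6 size 71 44 long -79.2 z 24.4 | spin wanted -0.016
tcp [ 572.3 -386.5  207.9] yaw 99.9 clk 43.5
travel cm [ 0.08  0.05 20.34] len 20.3 yaw 99.9 j6 -0.85 clk 43.5
```

View pics/b5.png

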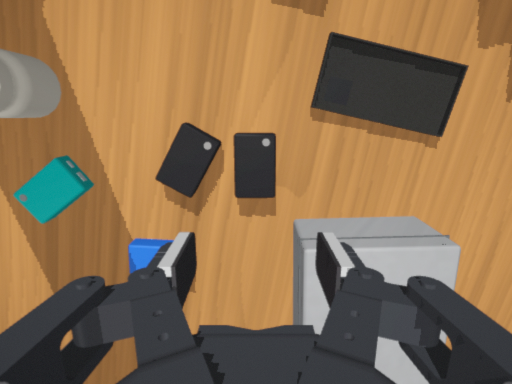

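The bank is still lying at (570.6,-377.6), so the grip slackened at the lift. Retrying.

```bash

python3 -m pendant '[{"travel":[0.1,0,2.7],"spin":0,"fingers":0.62},{"travel":[0,0,2.7],"spin":0,"fingers":0.62},{"travel":[0,0,2.7],"spin":0,"fingers":0.62},{"travel":[0,0,2.7],"spin":0,"fingers":0.62},{"travel":[0,0,2.7],"spin":0,"fingers":0.62},{"travel":[0,0,2.7],"spin":0,"fingers":0.62},{"travel":[0,0,2.4],"spin":0,"fingers":0.62},{"travel":[0,0,1.2],"spin":0,"fingers":0.62},{"travel":[0,0,0.6],"spin":0,"fingers":0.62},{"travel":[0,0,0],"spin":0,"fingers":0.62},{"travel":[0,0,0],"spin":0,"fingers":0.62},{"travel":[0,0,0],"spin":0,"fingers":0.3},{"travel":[0,0,0],"spin":0,"fingers":0.3},{"travel":[0,0,0],"spin":0,"fingers":0.3},{"travel":[0,0,0],"spin":0,"fingers":0.3},{"travel":[0,0,0],"spin":0,"fingers":0.3},{"travel":[0,0,0],"spin":0,"fingers":0.3},{"travel":[0,0,0],"spin":0,"fingers":0.3}]' 60
python3 -m pendant '[{"travel":[0,0,-1.5],"spin":0,"fingers":0.3},{"travel":[0,0,-2.8],"spin":0,"fingers":0.3},{"travel":[0,0,-2.8],"spin":0,"fingers":0.3},{"travel":[0,0,-2.8],"spin":0,"fingers":0.3},{"travel":[0,0,-2.8],"spin":0,"fingers":0.3},{"travel":[0,0,-2.8],"spin":0,"fingers":0.3},{"travel":[0,0,-2.8],"spin":0,"fingers":0.3},{"travel":[0,0,-2],"spin":0,"fingers":0.3},{"travel":[0,0,0],"spin":0,"fingers":0.3},{"travel":[0,0,0],"spin":0,"fingers":0.3}]' 60
python3 - <<'E'
from h import *
to(*W(42,-59),210)
E
```

```text
clock: 44.95
tcp_pos: [573.9, -387.0, 8.5]
ee_rot: [0.002, 0.643, 0.766, 0.0]
force: [0.5, -1.5, 6.4]
opening: 0.519
finger_force: 65.0
clock: 45.78
tcp_pos: [573.0, -386.2, 209.9]
ee_rot: [0.001, 0.643, 0.766, 0.0]
force: [0.5, -0.2, -1.8]
opening: 0.524
finger_force: 64.2
travel cm [34.3   1.62 -0.07] len 34.3 yaw 99.9 j6 -0.85 clk 45.8
```

```bash

python3 -m pendant '[{"travel":[2.86,0.135,0],"spin":0,"fingers":0.3},{"travel":[2.86,0.135,0],"spin":0,"fingers":0.3},{"travel":[2.86,0.135,0],"spin":0,"fingers":0.3},{"travel":[2.86,0.135,0],"spin":0,"fingers":0.3},{"travel":[2.86,0.135,0],"spin":0,"fingers":0.3},{"travel":[2.86,0.135,0],"spin":0,"fingers":0.3},{"travel":[2.86,0.135,0],"spin":0,"fingers":0.3},{"travel":[2.86,0.135,0],"spin":0,"fingers":0.3},{"travel":[2.86,0.135,0],"spin":0,"fingers":0.3},{"travel":[2.86,0.135,0],"spin":0,"fingers":0.3},{"travel":[2.86,0.135,0],"spin":0,"fingers":0.3},{"travel":[2.86,0.135,0],"spin":0,"fingers":0.3},{"travel":[0,0,0],"spin":0.088,"fingers":0.3},{"travel":[0,0,0],"spin":0.088,"fingers":0.3},{"travel":[0,0,0],"spin":0.088,"fingers":0.3},{"travel":[0,0,2.5],"spin":0,"fingers":0.3},{"travel":[0,0,2.5],"spin":0,"fingers":0.3},{"travel":[0,0,0],"spin":0,"fingers":0.3},{"travel":[0,0,0],"spin":0,"fingers":0.3}]' 60
python3 - <<'E'
from h import *
to(*W(42,-59),106)
E
```

```text
clock: 47.37
tcp_pos: [526.9, -44.5, 154.6]
ee_rot: [-0.004, 0.739, 0.674, -0.003]
force: [0.5, 0.5, -2.1]
opening: 0.521
finger_force: 64.0
travel cm [-0.07  0.35  4.86] len 4.9 yaw 84.8 j6 -0.1 clk 47.4
```

```bash

python3 -m pendant '[{"travel":[-0.07,0.15,1.6],"spin":0,"fingers":0.3},{"travel":[0,0,1.4],"spin":0,"fingers":0.3},{"travel":[0,0,0.8],"spin":0,"fingers":0.3},{"travel":[0,0,0.3],"spin":0,"fingers":0.3},{"travel":[0,0,0],"spin":0,"fingers":0.3},{"travel":[0,0,0.2],"spin":0,"fingers":0.3},{"travel":[0,0,0],"spin":0,"fingers":0.3}]' 60
python3 -c "
from h import *
to(*W(42,-59),106); print(env.sense()['force'])"
```

```text
clock: 47.95
tcp_pos: [531.5, -46.0, 116.7]
ee_rot: [0.001, 0.739, 0.674, 0.0]
force: [0.1, -0.3, -0.9]
opening: 0.519
finger_force: 64.1
travel cm [ 0.04 -0.16  1.07] len 1.1 yaw 84.8 j6 -0.1 clk 48.0
[ 0.13335855 -0.25090552 -0.86161371]
```

```bash

python3 -m pendant '[{"travel":[0,-0.1,0.6],"spin":0,"fingers":0.3},{"travel":[0,0,0.2],"spin":0,"fingers":0.3},{"travel":[0,0,0.2],"spin":0,"fingers":0.3},{"travel":[0,0,0],"spin":0,"fingers":0.3},{"travel":[0,0,0],"spin":0,"fingers":0.3}]' 60
python3 -c "
from h import *
to(*W(42,-59),103); print(env.sense()['force'])"
```

```text
clock: 48.37
tcp_pos: [530.0, -45.8, 106.3]
ee_rot: [0.0, 0.739, 0.674, 0.0]
force: [-1.5, 0.4, 1.1]
opening: 0.524
finger_force: 64.4
travel cm [ 0.03 -0.01  0.33] len 0.3 yaw 84.8 j6 -0.1 clk 48.4
[-1.48290505  0.35175517  1.06816703]
```

```bash

python3 -m pendant '[{"travel":[0,0,0.12],"spin":0,"fingers":0.3},{"travel":[0,0,0],"spin":0,"fingers":0.3},{"travel":[0,0,0],"spin":0,"fingers":0.63},{"travel":[0,0,0],"spin":0,"fingers":0.63},{"travel":[0,0,0],"spin":0,"fingers":0.63},{"travel":[0,0,0],"spin":0,"fingers":0.63},{"travel":[0,0,-1.5],"spin":0,"fingers":0.63},{"travel":[0,0,-2.6],"spin":0,"fingers":0.63},{"travel":[0,0,-2.6],"spin":0,"fingers":0.63},{"travel":[0,0,-2.6],"spin":0,"fingers":0.63},{"travel":[0,0,-2.6],"spin":0,"fingers":0.63}]' 60
python3 -m pendant '[{"travel":[-2.84,-0.02,0],"spin":0,"fingers":0.67},{"travel":[-2.84,-0.02,0],"spin":0,"fingers":0.67},{"travel":[-2.84,-0.02,0],"spin":0,"fingers":0.67},{"travel":[-2.84,-0.02,0],"spin":0,"fingers":0.67},{"travel":[-2.84,-0.02,0],"spin":0,"fingers":0.67},{"travel":[-2.84,-0.02,0],"spin":0,"fingers":0.67},{"travel":[-2.84,-0.02,0],"spin":0,"fingers":0.67},{"travel":[-2.84,-0.02,0],"spin":0,"fingers":0.67},{"travel":[-2.84,-0.02,0],"spin":0,"fingers":0.67},{"travel":[-2.84,-0.02,0],"spin":0,"fingers":0.67},{"travel":[-2.84,-0.02,0],"spin":0,"fingers":0.67},{"travel":[-2.84,-0.02,0],"spin":0,"fingers":0.67},{"travel":[0,0,0],"spin":0.126,"fingers":0.67},{"travel":[0,0,0],"spin":0.124,"fingers":0.67},{"travel":[0,0,0],"spin":0,"fingers":0.67},{"travel":[0,0,0],"spin":0,"fingers":0.67}]' 60
python3 - <<'E'
from h import *
banks('wrist','b6'); ontray('t6')
to(497,-384.5,4)
E
```

```text
clock: 49.28
tcp_pos: [529.8, -45.8, 224.6]
ee_rot: [-0.0, 0.739, 0.674, -0.0]
force: [0.2, -0.6, 0.7]
opening: 0.631
finger_force: 0.0
clock: 50.62
tcp_pos: [496.5, -385.1, 223.3]
ee_rot: [-0.0, 0.816, 0.578, -0.0]
force: [0.6, -0.3, -0.2]
opening: 0.667
finger_force: 0.0
b6 c 496.8 -384.7 size 71 45 long 70.7 z 24.5 | spin wanted 0.0
tcp [ 496.7 -384.8  223.4] yaw 70.7 clk 50.7
t6 on tray ((43.79669189453125, 49.95291519165039), (41.0573844909668, 67.5369644165039), 3.5763349533081055) z 121.2
t6 on tray ((43.85895538330078, -48.95016098022461), (42.213890075683594, 67.53894805908203), 1.1832202672958374) z 121.4
t6 on tray ((-29.915813446044922, 51.11137390136719), (41.46832275390625, 69.62448120117188), 0.1320207118988037) z 121.4
travel cm [3.000e-02 2.000e-02 2.196e+01] len 22.0 yaw 70.7 j6 -0.41 clk 50.7
```

Three are placed flat, and I'm directly over the last one.

```bash

python3 -m pendant '[{"travel":[0.03,0.02,2.7],"spin":0,"fingers":0.67},{"travel":[0,0,2.7],"spin":0,"fingers":0.67},{"travel":[0,0,2.7],"spin":0,"fingers":0.67},{"travel":[0,0,2.7],"spin":0,"fingers":0.67},{"travel":[0,0,2.7],"spin":0,"fingers":0.67},{"travel":[0,0,2.7],"spin":0,"fingers":0.67},{"travel":[0,0,2.7],"spin":0,"fingers":0.67},{"travel":[0,0,1.7],"spin":0,"fingers":0.67},{"travel":[0,0,1],"spin":0,"fingers":0.67},{"travel":[0,0,0],"spin":0,"fingers":0.67},{"travel":[0,0,0],"spin":0,"fingers":0.67},{"travel":[0,0,0],"spin":0,"fingers":0.3},{"travel":[0,0,0],"spin":0,"fingers":0.3},{"travel":[0,0,0],"spin":0,"fingers":0.3},{"travel":[0,0,0],"spin":0,"fingers":0.3},{"travel":[0,0,0],"spin":0,"fingers":0.3},{"travel":[0,0,0],"spin":0,"fingers":0.3},{"travel":[0,0,0],"spin":0,"fingers":0.3}]' 60
python3 -m pendant '[{"travel":[0,0,-1.5],"spin":0,"fingers":0.3},{"travel":[0,0,-2.8],"spin":0,"fingers":0.3},{"travel":[0,0,-2.8],"spin":0,"fingers":0.3},{"travel":[0,0,-2.8],"spin":0,"fingers":0.3},{"travel":[0,0,-2.8],"spin":0,"fingers":0.3},{"travel":[0,0,-2.8],"spin":0,"fingers":0.3},{"travel":[0,0,-2.8],"spin":0,"fingers":0.3},{"travel":[0,0,-2],"spin":0,"fingers":0.3},{"travel":[0,0,0],"spin":0,"fingers":0.3},{"travel":[0,0,0],"spin":0,"fingers":0.3}]' 60
python3 - <<'E'
from h import *
to(*W(-33,-50),210)
E
```

```text
clock: 52.22
tcp_pos: [498.2, -385.9, 10.2]
ee_rot: [0.002, 0.816, 0.577, 0.0]
force: [-1.0, -0.3, 6.5]
opening: 0.517
finger_force: 64.4
clock: 53.05
tcp_pos: [497.2, -385.1, 211.6]
ee_rot: [0.001, 0.817, 0.577, 0.0]
force: [0.5, -0.1, -2.2]
opening: 0.519
finger_force: 63.7
travel cm [ 32.13 -15.73   0.09] len 35.8 yaw 70.5 j6 -0.41 clk 53.0
```

```bash

python3 -m pendant '[{"travel":[2.68,-1.31,0],"spin":0,"fingers":0.3},{"travel":[2.68,-1.31,0],"spin":0,"fingers":0.3},{"travel":[2.68,-1.31,0],"spin":0,"fingers":0.3},{"travel":[2.68,-1.31,0],"spin":0,"fingers":0.3},{"travel":[2.68,-1.31,0],"spin":0,"fingers":0.3},{"travel":[2.68,-1.31,0],"spin":0,"fingers":0.3},{"travel":[2.68,-1.31,0],"spin":0,"fingers":0.3},{"travel":[2.68,-1.31,0],"spin":0,"fingers":0.3},{"travel":[2.68,-1.31,0],"spin":0,"fingers":0.3},{"travel":[2.68,-1.31,0],"spin":0,"fingers":0.3},{"travel":[2.68,-1.31,0],"spin":0,"fingers":0.3},{"travel":[2.68,-1.31,0],"spin":0,"fingers":0.3},{"travel":[0,0,0],"spin":-0.124,"fingers":0.3},{"travel":[0,0,0],"spin":-0.124,"fingers":0.3},{"travel":[0,0,2.5],"spin":0,"fingers":0.3},{"travel":[0,0,2.5],"spin":0,"fingers":0.3},{"travel":[0,0,0],"spin":0,"fingers":0.3},{"travel":[0,0,0],"spin":0,"fingers":0.3},{"travel":[0,0,0],"spin":0,"fingers":0.3}]' 60
python3 - <<'E'
from h import *
to(*W(-32,-50),108)
E
```

```text
clock: 54.63
tcp_pos: [455.6, -29.2, 160.2]
ee_rot: [-0.001, 0.739, 0.674, -0.0]
force: [0.4, -0.6, -0.4]
opening: 0.519
finger_force: 63.5
travel cm [-0.05  0.15  5.22] len 5.2 yaw 84.7 j6 -0.1 clk 54.6
```

```bash

python3 -m pendant '[{"travel":[-0.05,0.12,2],"spin":0,"fingers":0.3},{"travel":[0,0,1.7],"spin":0,"fingers":0.3},{"travel":[0,0,0.9],"spin":0,"fingers":0.3},{"travel":[0,0,0],"spin":0,"fingers":0.3},{"travel":[0,0,0.2],"spin":0,"fingers":0.3},{"travel":[0,0,0.2],"spin":0,"fingers":0.3},{"travel":[0,0,0],"spin":0,"fingers":0.3},{"travel":[0,0,0],"spin":0,"fingers":0.3}]' 60
python3 -c "
from h import *
to(*W(-32,-50),106); print(env.sense()['force'])"
```

```text
clock: 55.3
tcp_pos: [457.6, -29.9, 111.6]
ee_rot: [0.001, 0.739, 0.674, 0.0]
force: [0.5, 0.1, -1.5]
opening: 0.522
finger_force: 63.5
travel cm [ 0.   -0.06  0.56] len 0.6 yaw 84.7 j6 -0.1 clk 55.3
[ 0.45503658  0.10510068 -1.54218102]
```

```bash

python3 -m pendant '[{"travel":[0,0,0.2],"spin":0,"fingers":0.3},{"travel":[0,0,0.2],"spin":0,"fingers":0.3},{"travel":[0,0,0.1],"spin":0,"fingers":0.3},{"travel":[0,0,0],"spin":0,"fingers":0.3},{"travel":[0,0,0],"spin":0,"fingers":0.63},{"travel":[0,0,0],"spin":0,"fingers":0.63},{"travel":[0,0,0],"spin":0,"fingers":0.63},{"travel":[0,0,0],"spin":0,"fingers":0.63},{"travel":[0,0,-1.5],"spin":0,"fingers":0.63},{"travel":[0,0,-2.6],"spin":0,"fingers":0.63},{"travel":[0,0,-2.6],"spin":0,"fingers":0.63},{"travel":[0,0,-2.6],"spin":0,"fingers":0.63},{"travel":[0,0,-2.6],"spin":0,"fingers":0.63},{"travel":[-2.5,0,-0.5],"spin":0,"fingers":0.63},{"travel":[-2.8,0,0],"spin":0,"fingers":0.63},{"travel":[-2.8,0,0],"spin":0,"fingers":0.63},{"travel":[-2.8,0,0],"spin":0,"fingers":0.63},{"travel":[-2.8,0,0],"spin":0,"fingers":0.63},{"travel":[-2.8,0,0],"spin":0,"fingers":0.63},{"travel":[-2.8,0,0],"spin":0,"fingers":0.63}]' 60
python3 -m pendant '[{"travel":[-2.8,0,0],"spin":0,"fingers":0.63},{"travel":[-2.8,0,0],"spin":0,"fingers":0.63},{"travel":[-2.8,0,0],"spin":0,"fingers":0.63},{"travel":[0,0,0],"spin":0,"fingers":0.63},{"travel":[0,0,0],"spin":0,"fingers":0.63}]'
python3 - <<'E'
from h import *
ontray('t7'); im,d,P=cloud('t7'); s=S(P.reshape(-1,3)).reshape(384,512,2); Z=P[:,:,2]
m=(Z>88)&(Z<106)&(abs(s[:,:,0])<120)&(abs(s[:,:,1])<120)
n,l,st,_=cv2.connectedComponentsWithStats(m.astype(np.uint8)); i=1+np.argmax(st[1:,4]); 
q=P[m&(im.max(2)>100)]; A=np.c_[q[:,:2],np.ones(len(q))]; print('plate slope',np.linalg.lstsq(A,q[:,2],rcond=None)[0].round(4),'z',np.median(q[:,2]))
qs=s[m&(im.max(2)>100)]; print(cv2.minAreaRect(qs.astype(np.float32)))
m=(Z>75)&(Z<100)&(s[:,:,0]>104)&(np.hypot(s[:,:,0]-102,s[:,:,1])<28); print('collar z',np.median(Z[m]),m.sum())
cv2.imwrite('pics/c7.png',cv2.resize(im[90:290,60:400],(800,470),interpolation=cv2.INTER_CUBIC))
E
```

```text
clock: 56.97
tcp_pos: [439.0, -223.3, 229.4]
ee_rot: [-0.0, 0.739, 0.674, 0.0]
force: [0.4, 1.1, -0.4]
opening: 0.634
finger_force: 0.0
clock: 57.38
tcp_pos: [431.2, -306.6, 228.8]
ee_rot: [-0.001, 0.74, 0.673, 0.0]
force: [-0.8, 0.1, -1.0]
opening: 0.629
finger_force: 0.0
t7 on tray ((43.94280242919922, 49.905113220214844), (41.274208068847656, 67.73828887939453), 3.9206907749176025) z 121.3
t7 on tray ((43.08955001831055, -48.58704376220703), (67.95116424560547, 42.93730163574219), 89.69844818115234) z 121.3
t7 on tray ((-29.950000762939453, 51.29999542236328), (41.5, 69.79999542236328), 0.0) z 121.5
t7 on tray ((-28.990541458129883, -49.26866912841797), (67.73114776611328, 41.53518295288086), 89.85852813720703) z 121.3
plate slope [-4.40000e-03  2.70000e-03  9.98903e+01] z 97.72979290208218
((20.350006103515625, 0.45000457763671875), (199.10000610351562, 190.70001220703125), 0.0)
collar z 89.02711574389218 98
```

View pics/c7.png

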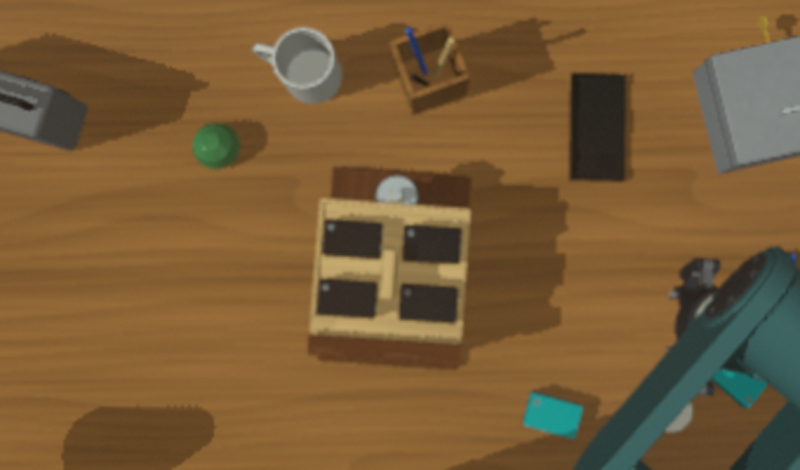

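The picture shows all four banks flat on the tray, at (352,238), (432,244), (347,298) and (428,302). The tray is square and level in the stand, and the bystanders haven't moved. Handing in.

```bash
python3 -c "
from station import env
print(env.hand_in())"
```

```text
the job is handed in; nothing more can be done
None
```

I handed the job in at about 57 s on the robot's clock, with no verdict returned: the collar measured about 90 mm up, the tray was hooked and lay level in the stand, and all four power banks lay flat on it with the bystanders in place.

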